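# Stain the model ship's deck tubs

### The job

Stand every wooden deck tub in a pocket of the holding block, one to a pocket. Then take the brush from its rest and give the row two coats: for each coat dip the bristles briefly well inside the stain pot without jamming them against it, then draw them, just skimming the tub tops, along the middle of the whole row from the pocket at the brass-capped end to the last pocket at the other end, keeping the same height over empty pockets. Finally lay the brush back in its rest, with all tubs still fully down in their pockets, the pot upright, and the bottle, tape and hammer left alone.

Things in the scene. Friction and masses are not known exactly. Their poses are not given: they have to be found in the camera images.
- tub1: one of up to six identical deck tubs for a model ship: a plain solid wooden cylinder, 28 mm across and 24 mm high, with two dark hoops, about 20 g. Origin: centre of its underside; z up through its top. Starts standing free on the bench; some may be absent.
- tub2: one of up to six identical deck tubs for a model ship: a plain solid wooden cylinder, 28 mm across and 24 mm high, with two dark hoops, about 20 g. Origin: centre of its underside; z up through its top. Starts standing free on the bench; some may be absent.
- tub3: one of up to six identical deck tubs for a model ship: a plain solid wooden cylinder, 28 mm across and 24 mm high, with two dark hoops, about 20 g. Origin: centre of its underside; z up through its top. Starts standing free on the bench; some may be absent.
- tub4: one of up to six identical deck tubs for a model ship: a plain solid wooden cylinder, 28 mm across and 24 mm high, with two dark hoops, about 20 g. Origin: centre of its underside; z up through its top. Starts standing free on the bench; some may be absent.
- tub5: one of up to six identical deck tubs for a model ship: a plain solid wooden cylinder, 28 mm across and 24 mm high, with two dark hoops, about 20 g. Origin: centre of its underside; z up through its top. Starts standing free on the bench; some may be absent.
- tub6: one of up to six identical deck tubs for a model ship: a plain solid wooden cylinder, 28 mm across and 24 mm high, with two dark hoops, about 20 g. Origin: centre of its underside; z up through its top. Starts standing free on the bench; some may be absent.
- rack: wooden holding block fixed to the bench, 56 mm (x) by 264 mm (y) by 22 mm high, six square pockets in a row along its y axis. A 10 mm wide brass strip caps its -y end. Origin: centre of its underside, z up.
- rack_hole0 (a point): centre of the mouth of pocket 0 (0 is next to the brass cap, 5 at the other end; 42 mm apart), at the block's top face, 22 mm above the bench. The pocket is 34 mm square and 12 mm deep, so a standing tub rises 12 mm out of it. Axes as the block's.
- rack_hole1 (a point): centre of the mouth of pocket 1 (0 is next to the brass cap, 5 at the other end; 42 mm apart), at the block's top face, 22 mm above the bench. The pocket is 34 mm square and 12 mm deep, so a standing tub rises 12 mm out of it. Axes as the block's.
- rack_hole2 (a point): centre of the mouth of pocket 2 (0 is next to the brass cap, 5 at the other end; 42 mm apart), at the block's top face, 22 mm above the bench. The pocket is 34 mm square and 12 mm deep, so a standing tub rises 12 mm out of it. Axes as the block's.
- rack_hole3 (a point): centre of the mouth of pocket 3 (0 is next to the brass cap, 5 at the other end; 42 mm apart), at the block's top face, 22 mm above the bench. The pocket is 34 mm square and 12 mm deep, so a standing tub rises 12 mm out of it. Axes as the block's.
- rack_hole4 (a point): centre of the mouth of pocket 4 (0 is next to the brass cap, 5 at the other end; 42 mm apart), at the block's top face, 22 mm above the bench. The pocket is 34 mm square and 12 mm deep, so a standing tub rises 12 mm out of it. Axes as the block's.
- rack_hole5 (a point): centre of the mouth of pocket 5 (0 is next to the brass cap, 5 at the other end; 42 mm apart), at the block's top face, 22 mm above the bench. The pocket is 34 mm square and 12 mm deep, so a standing tub rises 12 mm out of it. Axes as the block's.
- brush: flat stain brush, 172 mm long, 25 g: square wooden handle 12 by 12 mm from x=-85 to x=+35 mm, metal ferrule 12 mm across to x=+60, dark stiff (rigid) bristles 10 mm wide and 8 mm thick to x=+86. Lies along its x axis, bristles to +x. Origin: on its underside at the place to grip, near its balance point; z up. It starts on the brush rest and must be put back there.
- brush_tip (a point): end of the bristles: 86 mm along x and 6 mm up from the brush's origin.
- rest: wooden brush rest fixed to the bench: base plate 160 by 50 by 4 mm and two supports, 12 mm long in x, centred at x=-58 and x=+43 mm, whose saddles are 30 mm above the bench. Beside each saddle a 5 mm cheek rises to 40 mm; 24 mm between the cheeks. Origin: centre of its underside; x along the brush lying in it, z up.
- rest_seat (a point): point midway along the rest at saddle height, 30 mm above the bench, where the brush's origin lies when the brush is home; axes as the rest's.
- pot: low round open aluminium stain pot, 72 mm across the rim (66 mm inside), 36 mm high, floor 5 mm thick, inner depth 31 mm, loose, 0.35 kg. Origin: centre of its underside, z up.
- pot_rim (a point): centre of the pot's mouth at rim height, 36 mm above its underside.
- bottle: bystander: white closed bottle 44 mm across and 100 mm high, standing. Origin: centre of its underside.
- tape: bystander: roll of paper tape lying flat, 90 mm across, 22 mm high. Origin: centre of its underside.
- hammer: bystander: small hammer 200 mm long lying on the bench along its x axis.
Things that resemble listed ones, but are neither listed nor needed, are in the scene too. Leave any turquoise look-alike of the tub4 alone.

How it is judged:
On the way, in this order (a step that is already met when the one before it is completed fails the run):
1. every tub stands in a pocket of the rack, one to a pocket (angle between the z axis of each of tub1, tub2, tub3, tub4, tub5, tub6 and the z axis of rack, either way round below 0.15 rad and linear speed of each of tub1, tub2, tub3, tub4, tub5, tub6 below 0.03 m/s and (horizontal distance between tub1 and rack_hole0 below 0.008 m or horizontal distance between tub1 and rack_hole1 below 0.008 m or horizontal distance between tub1 and rack_hole2 below 0.008 m or horizontal distance between tub1 and rack_hole3 below 0.008 m or horizontal distance between tub1 and rack_hole4 below 0.008 m or horizontal distance between tub1 and rack_hole5 below 0.008 m) and ((angle between tub1's own z axis and vertical below 0.3 rad and z of tub1 in the frame of rack below 0.014 m) or (angle between tub1's own z axis and vertical above 2.8 rad and z of tub1 in the frame of rack below 0.038 m)) and (horizontal distance between tub2 and rack_hole0 below 0.008 m or horizontal distance between tub2 and rack_hole1 below 0.008 m or horizontal distance between tub2 and rack_hole2 below 0.008 m or horizontal distance between tub2 and rack_hole3 below 0.008 m or horizontal distance between tub2 and rack_hole4 below 0.008 m or horizontal distance between tub2 and rack_hole5 below 0.008 m) and ((angle between tub2's own z axis and vertical below 0.3 rad and z of tub2 in the frame of rack below 0.014 m) or (angle between tub2's own z axis and vertical above 2.8 rad and z of tub2 in the frame of rack below 0.038 m)) and (horizontal distance between tub3 and rack_hole0 below 0.008 m or horizontal distance between tub3 and rack_hole1 below 0.008 m or horizontal distance between tub3 and rack_hole2 below 0.008 m or horizontal distance between tub3 and rack_hole3 below 0.008 m or horizontal distance between tub3 and rack_hole4 below 0.008 m or horizontal distance between tub3 and rack_hole5 below 0.008 m) and ((angle between tub3's own z axis and vertical below 0.3 rad and z of tub3 in the frame of rack below 0.014 m) or (angle between tub3's own z axis and vertical above 2.8 rad and z of tub3 in the frame of rack below 0.038 m)) and (horizontal distance between tub4 and rack_hole0 below 0.008 m or horizontal distance between tub4 and rack_hole1 below 0.008 m or horizontal distance between tub4 and rack_hole2 below 0.008 m or horizontal distance between tub4 and rack_hole3 below 0.008 m or horizontal distance between tub4 and rack_hole4 below 0.008 m or horizontal distance between tub4 and rack_hole5 below 0.008 m) and ((angle between tub4's own z axis and vertical below 0.3 rad and z of tub4 in the frame of rack below 0.014 m) or (angle between tub4's own z axis and vertical above 2.8 rad and z of tub4 in the frame of rack below 0.038 m)) and (horizontal distance between tub5 and rack_hole0 below 0.008 m or horizontal distance between tub5 and rack_hole1 below 0.008 m or horizontal distance between tub5 and rack_hole2 below 0.008 m or horizontal distance between tub5 and rack_hole3 below 0.008 m or horizontal distance between tub5 and rack_hole4 below 0.008 m or horizontal distance between tub5 and rack_hole5 below 0.008 m) and ((angle between tub5's own z axis and vertical below 0.3 rad and z of tub5 in the frame of rack below 0.014 m) or (angle between tub5's own z axis and vertical above 2.8 rad and z of tub5 in the frame of rack below 0.038 m)) and (horizontal distance between tub6 and rack_hole0 below 0.008 m or horizontal distance between tub6 and rack_hole1 below 0.008 m or horizontal distance between tub6 and rack_hole2 below 0.008 m or horizontal distance between tub6 and rack_hole3 below 0.008 m or horizontal distance between tub6 and rack_hole4 below 0.008 m or horizontal distance between tub6 and rack_hole5 below 0.008 m) and ((angle between tub6's own z axis and vertical below 0.3 rad and z of tub6 in the frame of rack below 0.014 m) or (angle between tub6's own z axis and vertical above 2.8 rad and z of tub6 in the frame of rack below 0.038 m))), for 0.2 s.
2. first coat: the bristle tip is dipped inside the pot, at least 8 mm below its rim (horizontal distance between brush_tip and pot_rim below 0.03 m and z of brush_tip in the frame of pot_rim below -0.008 m), for 0.2 s.
3. first coat: the stroke passes the pocket at the brass end, the bristle tip near the height of the tub tops (at most 15 mm above or 10 mm below) (x of brush_tip in the frame of rack between -0.014 and 0.014 m and y of brush_tip in the frame of rack between -0.123 and -0.087 m and z of brush_tip in the frame of rack between 0.024 and 0.049 m), for 0.05 s.
4. first coat: the stroke passes the middle of the row, the bristle tip near the height of the tub tops (at most 15 mm above or 10 mm below) (x of brush_tip in the frame of rack between -0.014 and 0.014 m and y of brush_tip in the frame of rack between -0.018 and 0.018 m and z of brush_tip in the frame of rack between 0.024 and 0.049 m), for 0.05 s.
5. first coat: the stroke passes the last pocket at the other end, the bristle tip near the height of the tub tops (at most 15 mm above or 10 mm below) (x of brush_tip in the frame of rack between -0.014 and 0.014 m and y of brush_tip in the frame of rack between 0.087 and 0.123 m and z of brush_tip in the frame of rack between 0.024 and 0.049 m), for 0.05 s.
6. second coat: the bristle tip is dipped inside the pot, at least 8 mm below its rim (all of step 2), for 0.2 s.
7. second coat: the stroke passes the pocket at the brass end, the bristle tip near the height of the tub tops (at most 15 mm above or 10 mm below) (all of step 3), for 0.05 s.
8. second coat: the stroke passes the middle of the row, the bristle tip near the height of the tub tops (at most 15 mm above or 10 mm below) (all of step 4), for 0.05 s.
9. second coat: the stroke passes the last pocket at the other end, the bristle tip near the height of the tub tops (at most 15 mm above or 10 mm below) (all of step 5), for 0.05 s.
At the end, for the whole second after the job is handed in: Every tub present stands upright, fully down in a pocket (axis within 8 mm of the pocket's centre, tilted less than 0.15 rad); the brush lies in its rest (origin within 20 mm of the seat, along the rest within 0.15 rad), the pot stands upright, all at rest and released (all of step 1 and horizontal distance between brush and rest_seat below 0.02 m and z of brush in the frame of rest_seat between -0.004 and 0.016 m and angle between the x axis of brush and the x axis of rest, either way round below 0.15 rad and linear speed of each of brush, pot below 0.03 m/s and angle between pot's own z axis and vertical below 0.1 rad); the robot touches nothing.
It fails at once if the bottle, the tape or the hammer is shifted by more than 40 mm (distance of any of bottle, tape, hammer from where it was at the start of the episode above 0.04 m).
It fails at once if the pot is tipped by more than 0.5 rad (angle between pot's own z axis and vertical above 0.5 rad).
It fails at once if the brush is jammed against the pot with more than 20 N (contact force between brush and pot above 20 N).
Of tub1, tub2, tub3, tub4, tub5, tub6 only 4 to 6 are there at a start; the rules pass over those that are not, and their reading is None.
At some moment in a run one of tub1, tub2, tub3, tub4, tub5, tub6 may be knocked a few centimetres aside while the robot is not near it.
It also fails if it takes over 208 s, if anything falls off the work surface, if the arm or the gripper's body presses on something with over 40 N, if the wrist force passes 120 N, or if a joint passes its speed limit or range.

### The arm

A 7-joint arm with a two-finger parallel gripper is mounted at the origin on the work surface. World frame = base frame: x ahead of the robot, y to its left, z up, the work surface at z = 0. Lengths are in m, angles in rad, forces in N, time in s.
With the tool pointing down it reaches from about 0.425 to 0.875 m from the base axis. Payload 8.4 kg.
Tool frame: the origin (TCP) lies midway between the tips of the shut fingers; the grasp point (between the pads) lies 19 mm behind it; z points along the fingers, y is the line along which they close (so a half turn about z gives the same grasp; the last joint's range is limited). The gripper opens to 85 mm and grips with 20 to 120 N. Pads are 22 mm wide; open, the fingers measure 114 mm over their backs; the gripper's body (76 mm by 85 mm) begins 54 mm behind the grasp point. The pads swing forward as they close: fully open they stand 13 mm farther back than shut.
Start: joints at [-1.438, 0.333, 0.04, 1.465, -0.013, 1.343, -0.059], TCP at [0.149, 0.633, 0.196] pointing down, gripper open.
Joint ranges: [-2.58, 2.58], [-0.38, 2.09], [-1.3, 1.39], [0.25, 2.4], [-1.5, 4.64], [0.08, 2.09], [-2.65, 2.65]. Speed limits (rad/s): [2.22, 2.22, 2.79, 2.79, 3.14, 3.14, 3.14].

### API

Orientations are given as a rotation vector (axis times angle).
In Python, from workcell import * gives the robot as it stands.
- The arm moves only by the tool carry_out, never from a script. Its arguments are lists of equal length, an entry for each row: "angular": the turn, a rotation vector about the world's x, y, z in rad, a list of three; "dp": the shift along the world's x, y, z in mm, a list of three; "hand": the opening, from -1 (shut) to 1 (fully open). A call has 1 to 5 rows; each row is the pose to reach, as a shift and turn from the pose commanded when the call began; what a row does not reach only later rows make up. A row lasts 1/12 s, in which the tool goes at most 41.7 mm and 7.16 degrees, less where a joint would pass 70% of its speed; a pose out of reach is approached as far as the arm can. A call with a gripper value outside its range is refused whole. The fingers move at their own pace and stop on an object; "newtons" is the grip in N (left out, the last holds). Time passes only in rows, so rows that repeat a pose let the fingers close. It gives the time, the measured TCP pose, the force, the opening and the grip force at its end, in the units of the state.
- get_state(): the state, without advancing time (a new reading comes with each control period).
- get_image(name): name is "side" or "top" or "wrist"; returns the picture (384x512x3 uint8, red, green, blue); there is no depth.
- camera_params(name): a dict with "intrinsics" (3x3 intrinsics, pixels), "k1" (the pictures are not rectified: a ray, as slopes to the right and down, at radius r is drawn at 1 + k1 r^2 times it, then the intrinsics apply), "xyz" and "orientation" of the camera in the world; the wrist camera has in their place "hand_eye" (4x4, takes a point from camera to tool coordinates, whose origin is the TCP and whose axes are the flange's). Camera axes: x right, y up, looking along -z (the intrinsics and any distortion apply to the point x, -y, -z); pixel columns grow to the right and rows downward; lengths in m; the calibration is good to about 2 mm. A picture is of the moment at which its call begins: read the wrist's pose just before it. camera_params takes no time and is no camera call.
- hand_in(): hands the job in; it is judged then, once.
Trained networks look in the newest picture that a camera, given by its name, has taken for a name from the list of things; names that differ only in an ending like _2 or _b are one class to them, and where a whole thing is asked for, a point or a joint stands for the part that bears it (a point fixed in the world has none). Each returns a list of dicts, best first, with "conf" (0 to 1); they miss things now and then, are a little off and sometimes report something else, mostly with a low value. They report only what shows in the picture. A call takes as long as a camera call. They do not tell look-alikes from the thing itself.
- masks_of(camera, name): "mask" (384x512 bool, what is visible of it).
- landmark_of(camera, name): "location" ([x, y, z] in m, in the coordinates of the camera as it stood for that picture, good to about 4 mm: a listed point, or the origin of a listed thing).
The state is a dict: "time_s": time; "joint_pos": joint angles; "qd": joint speeds; "joint_efforts": joint torques, N m; "position": TCP position; "ee_rot": TCP orientation; "force": force on the tool from outside, world axes, zero at the start; "wrist_torque": the same for the moment, N m; "finger_gap": finger opening in m; "finger_force": force on a finger pad.
Only numpy, scipy, OpenCV 4.12 (cv2) and the standard library are available. Lean on these libraries where they do the work, as an engineer would, in place of code of your own. Each camera call takes 0.05 s, during which the arm holds its last target. There are 200 camera calls.

## Working session

There is one attempt and no reset: what is moved stays moved. The work goes in short steps, Python scripts to look and compute and a tool call to move; the robot and the scene stay as the last step left them, time stands still between calls to the robot, and variables do not carry over. Pictures are saved under pics/ and viewed, at most 14 in all, crops included, and the job is handed in when it is done.

Besides the shell and the picture viewer there is one more tool, called as name(argument=value, ...) on one line, values as JSON. carry_out: Moves the arm, as the interface text tells. Its arguments: {"type":"object","properties":{"angular":{"type":"array","items":{"type":"array","items":{"type":"number"}}},"dp":{"type":"array","items":{"type":"array","items":{"type":"number"}}},"hand":{"type":"array","items":{"type":"number"}},"newtons":{"type":"number"}},"required":["angular","dp","hand"]}

```bash
mkdir -p pics; ls; cat > h.py <<'E'
from workcell import *
import numpy as np, cv2
from scipy.spatial.transform import Rotation as R
def campose(cam):
    p=camera_params(cam)
    if 'hand_eye' in p:
        s=get_state(); T=np.eye(4); T[:3,:3]=R.from_rotvec(s['ee_rot']).as_matrix(); T[:3,3]=s['position']
        T=T@np.array(p['hand_eye']); return p,T[:3,:3],T[:3,3]
    o=np.array(p['orientation'],float)
    M=o if o.shape==(3,3) else R.from_rotvec(o).as_matrix()
    return p,M,np.array(p['xyz'])
def px2w(cam,u,v,z,P=None):
    p,M,t=P or campose(cam); K=np.array(p['intrinsics'])
    xd=np.array([(u-K[0,2])/K[0,0],(v-K[1,2])/K[1,1]]); x=xd.copy()
    for _ in range(20): x=xd/(1+p['k1']*(x@x))
    d=M@np.array([x[0],-x[1],-1]); return t+d*(z-t[2])/d[2]
def w2px(cam,X,P=None):
    p,M,t=P or campose(cam); K=np.array(p['intrinsics'])
    c=M.T@(np.array(X)-t); x=np.array([c[0],-c[1]])/-c[2]; x=x*(1+p['k1']*(x@x))
    return K[0,0]*x[0]+K[0,2],K[1,1]*x[1]+K[1,2]
def save(im,n): cv2.imwrite('pics/'+n,cv2.cvtColor(im,cv2.COLOR_RGB2BGR))
E
python3 - <<'E'
from h import *
print(get_state()); print(camera_params('top')); print(camera_params('side')); print(camera_params('wrist'))
t=get_image('top')
save(t,'top0.png')
for n in ['tub1','rack','rack_hole0','rack_hole5','brush','brush_tip','rest','pot','bottle','tape','hammer']:
    p,M,o=campose('top')
    for d in landmark_of('top',n): print(n,round(d['conf'],2),np.round(M@np.array(d['location'])+o,3),np.round(w2px('top',M@np.array(d['location'])+o)))
save(get_image('side'),'side0.png')
E
```

```text
pics
{'time_s': 0.0, 'joint_pos': array([-1.43817978,  0.33389243,  0.0398599 ,  1.46629749, -0.01340739,
        1.34333093, -0.05849118]), 'qd': array([-0.00047696,  0.00149674,  0.00150387,  0.00020449, -0.00045185,
       -0.00055027,  0.00106961]), 'joint_efforts': array([-1.13344744e-03, -6.58543110e+01,  1.36508837e+00, -4.05582798e+01,
        1.67954655e-02,  1.23516459e-02, -5.03059482e-05]), 'position': array([0.14923304, 0.63208319, 0.19502025]), 'ee_rot': array([-3.63306735e-01, -3.12042064e+00,  2.60710175e-03]), 'force': array([-0.21545547,  0.56692783,  0.00319567]), 'wrist_torque': array([-0.00560569, -0.01623055,  0.01655552]), 'finger_force': 0.0, 'finger_gap': 0.0855129375501028}
{'intrinsics': array([[404.55280438,   0.        , 254.42216868],
       [  0.        , 404.55280438, 187.68440214],
       [  0.        ,   0.        ,   1.        ]]), 'k1': -0.04483485322113726, 'xyz': array([ 0.42978135, -0.00169797,  1.12567522]), 'orientation': array([ 0.12582658, -0.13054239, -1.5588418 ])}
{'intrinsics': array([[370.94055938,   0.        , 257.4687265 ],
       [ 
[... 1488 characters left out ...]
5 0.97 [ 0.574 -0.109  0.023] [293. 201.]
rack_hole5 0.93 [ 0.589 -0.023  0.021] [261. 196.]
rack_hole5 0.86 [0.595 0.016 0.021] [247. 194.]
rack_hole5 0.74 [0.599 0.061 0.025] [231. 192.]
rack_hole5 0.74 [0.605 0.101 0.026] [216. 189.]
rack_hole5 0.59 [ 0.589 -0.066  0.021] [277. 196.]
brush 0.72 [ 0.451 -0.282  0.032] [357. 247.]
brush 0.35 [ 0.588 -0.269 -0.003] [348. 198.]
brush_tip 0.74 [0.606 0.102 0.025] [216. 189.]
brush_tip 0.53 [ 0.437 -0.195  0.035] [325. 252.]
rest 0.89 [ 0.448 -0.277  0.003] [353. 248.]
pot 0.88 [ 0.588 -0.27  -0.002] [348. 198.]
bottle 0.85 [ 0.708 -0.371  0.002] [383. 157.]
tape 0.63 [0.733 0.212 0.007] [179. 146.]
hammer 0.8 [ 0.793 -0.039  0.005] [267. 127.]
```

```bash
python3 - <<'E'
import cv2
t=cv2.imread('pics/top0.png'); cv2.imwrite('pics/top0b.png',cv2.resize(t[100:330,70:430],(800,511),interpolation=cv2.INTER_CUBIC))
E
```

```text
(no output)
```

View pics/top0b.png

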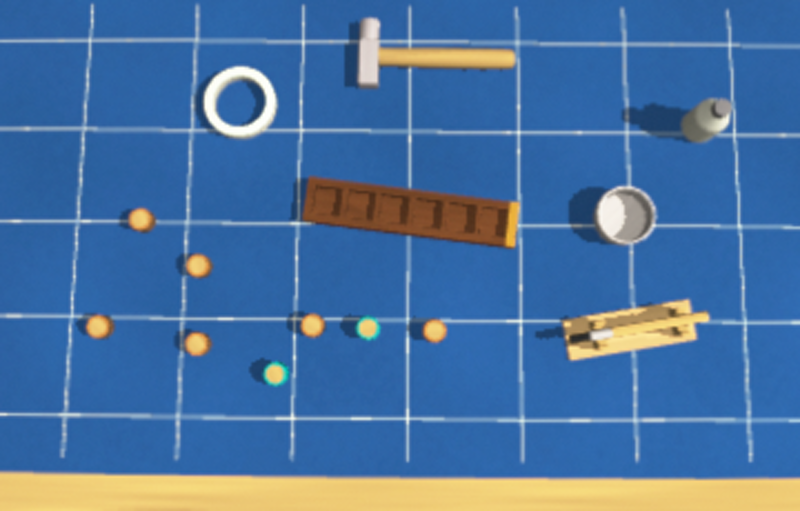

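View pics/side0.png

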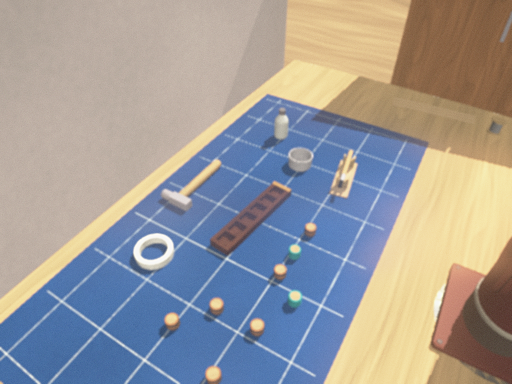

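Candidates for tubs, as pixels in the zoomed top view. Wooden: (140,219), (198,266), (98,327), (196,344), (312,325) and (434,330). Turquoise-sided look-alikes: (275,374) and (368,328), which I'll leave alone. The rack runs from (305,200) to its brass end at (517,225), with all six pockets empty. The pot is at (625,215), and the brush lies on its rest at (630,330) with the bristles to the left.

I'll move above the tubs for a close wrist view.

carry_out(angular=[[0,0,-0.099],[0,0,-0.198],[0,0,-0.297],[0,0,-0.396],[0,0,-0.494]], dp=[[20,-29,4],[40,-58,7],[60,-87,11],[80,-116,14],[100,-144,18]], hand=[0,0,0,0,0], newtons=30)

```text
time_s: 1.07
position: [0.2501, 0.487, 0.214]
ee_rot: [-1.122, -2.934, -0.0]
force: [0.7, 1.3, 0.7]
finger_gap: 0.0428
finger_force: 0.0
```

carry_out(angular=[[0,0,-0.099],[0,0,-0.198],[0,0,-0.297],[0,0,-0.396],[0,0,-0.494]], dp=[[20,-29,4],[40,-58,7],[60,-87,11],[80,-116,14],[100,-144,18]], hand=[0,0,0,0,0])

```text
time_s: 1.48
position: [0.3501, 0.3429, 0.2322]
ee_rot: [-1.806, -2.57, -0.001]
force: [0.7, 0.8, 0.4]
finger_gap: 0.0432
finger_force: 0.0
```

carry_out(angular=[[0,0,-0.099],[0,0,-0.198],[0,0,-0.297],[0,0,-0.396],[0,0,-0.494]], dp=[[20,-29,4],[40,-58,7],[60,-87,11],[80,-116,14],[100,-144,18]], hand=[0,0,0,0,0])

```text
time_s: 1.9
position: [0.45, 0.1988, 0.2503]
ee_rot: [-2.38, -2.051, -0.001]
force: [0.7, 1.0, -0.1]
finger_gap: 0.0428
finger_force: 0.0
```

```bash
cat >> h.py <<'E'
def tubs(cam='wrist',name='tub1',z=0.024,minc=0.2,view=None):
    """mask -> top-disc position (wood-coloured top face assumed at z), plus rim colour test"""
    P=campose(cam); im=get_image(cam); out=[]
    if view: save(im,view)
    p,M,o=P
    for d in landmark_of(cam,name):
        if d['conf']<minc: continue
        X=M@np.array(d['location'])+o; u,v=w2px(cam,X+[0,0,.012],P)
        r=14; pa=im[max(0,int(v)-r):int(v)+r,max(0,int(u)-r):int(u)+r].reshape(-1,3).astype(int)
        turq=float(np.mean((pa[:,1]>pa[:,0]+40)&(pa[:,1]>90)&(pa[:,1]+40>pa[:,2]))) if len(pa) else -1
        out.append((round(d['conf'],2),np.round(X,4),np.round([u,v]),round(turq,3)))
    return out,im,P
def disc(im,P,X,cam='wrist',ztop=0.024,R=0.014):
    """refine: find wood-coloured top disc near X, fit minEnclosingCircle centre back-projected to ztop"""
    u,v=w2px(cam,[X[0],X[1],ztop],P); s=np.linalg.norm(np.subtract(w2px(cam,[X[0],X[1]+R,ztop],P),(u,v)))
    a=int(1.8*s); x0,y0=max(0,int(u)-a),max(0,int(v)-a); c=im[y0:y0+2*a,x0:x0+2*a]
    hsv=cv2.cvtColor(c,cv2.COLOR_RGB2HSV); m=((hsv[...,0]>8)&(hsv[...,0]<28)&(hsv[...,1]>60)&(hsv[...,2]>195)).astype(np.uint8)
    n,l,st,ce=cv2.connectedComponentsWithStats(m)
    if n<2: return None
    k=1+np.argmax(st[1:,4]); q=px2w(cam,x0+ce[k][0],y0+ce[k][1],ztop,P); return np.round(q,4),st[k,4]/(np.pi*s*s)
E
python3 - <<'E'
from h import *
s=get_state(); print(s['time_s'],s['position'],s['ee_rot'],s['finger_gap'])
o,im,P=tubs(view='w1.png')
for t in o: print(t,disc(im,P,t[1]))
E
```

```text
1.9 [0.45003838 0.19876017 0.25034209] [-2.37955692e+00 -2.05064285e+00 -1.13874302e-03] 0.0427884227232916
(0.97, array([ 0.4497, -0.0344,  0.0015]), array([274., 301.]), 0.0) (array([ 0.4479, -0.0326,  0.024 ]), np.float64(1.0293654395496306))
(0.86, array([0.5786, 0.3308, 0.0015]), array([343.,  25.]), 0.0) (array([0.5812, 0.3329, 0.024 ]), np.float64(0.8095470970061293))
(0.84, array([ 0.3948,  0.1592, -0.0006]), array([215., 185.]), 0.32) (array([0.3943, 0.1592, 0.024 ]), np.float64(0.49766636596987746))
(0.75, array([ 0.4293,  0.256 , -0.0019]), array([229., 109.]), 0.0) (array([0.4292, 0.2558, 0.024 ]), np.float64(0.8554695582525002))
(0.71, array([ 0.5246,  0.253 , -0.0022]), array([303., 100.]), 0.0) (array([0.5243, 0.2587, 0.024 ]), np.float64(0.871838845292498))
(0.65, array([ 0.453 ,  0.0493, -0.0014]), array([268., 250.]), 0.318) (array([0.4506, 0.0482, 0.024 ]), np.float64(0.5308301216333385))
(0.58, array([0.4511, 0.1162, 0.0033]), array([261., 209.]), 0.0) (array([0.4528, 0.1162, 0.024 ]), np.float64(0.9367606513995015))
(0.55, array([ 0.449 ,  0.3765, -0.0026]), array([228.,   1.]), 0.0) (array([0.4473, 0.3702, 0.024 ]), np.float64(0.25059913689348806))
```

View pics/w1.png

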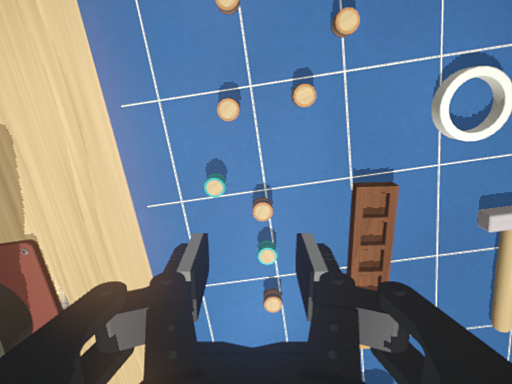

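The view shows six wooden tubs at (228,3), (347,20), (304,95), (228,109), (262,211) and (273,301), with the turquoise decoys at (215,185) and (267,252). These match the top view. Next I'll measure the rack from directly above it.

carry_out(angular=[[0,0,0],[0,0,0],[0,0,0],[0,0,0],[0,0,0]], dp=[[27,-30,0],[54,-60,0],[81,-90,0],[108,-120,0],[135,-150,0]], hand=[0,0,0,0,0])

```text
time_s: 2.42
position: [0.5854, 0.0497, 0.2503]
ee_rot: [2.372, 2.059, 0.002]
force: [-0.3, 1.8, -0.2]
finger_gap: 0.0429
finger_force: 0.0
```

```bash
python3 - <<'E'
from h import *
P=campose('wrist'); im=get_image('wrist'); save(im,'w2.png'); p,M,o=P
s=get_state(); print(s['time_s'],s['position'])
H=[]
for d in landmark_of('wrist','rack_hole0'):
    X=M@np.array(d['location'])+o; uv=w2px('wrist',X,P); g=px2w('wrist',*uv,0.022,P); print(round(d['conf'],2),np.round(X,4),np.round(uv),np.round(g,4)); H.append(g)
for d in landmark_of('wrist','rack'): print('rack',d['conf'],M@np.array(d['location'])+o)
# brass
m=masks_of('wrist','rack')
if m: print(m[0]['conf'],m[0]['mask'].sum()); 
mk=m[0]['mask'].astype(np.uint8); cs,_=cv2.findContours(mk,cv2.RETR_EXTERNAL,2); c=max(cs,key=cv2.contourArea)
pts=np.array([px2w('wrist',a,b,0.022,P)[:2]*1000 for a,b in c[:,0]],np.float32)
print(cv2.minAreaRect(pts))
E
```

```text
2.4667 [0.588662   0.04195523 0.24961085]
0.9 [0.5979 0.018  0.0219] [264. 174.] [0.5979 0.018  0.022 ]
0.85 [ 0.5816 -0.1091  0.0195] [264. 260.] [ 0.5817 -0.1077  0.022 ]
0.79 [ 0.5939 -0.0217  0.0233] [265. 203.] [ 0.5939 -0.0222  0.022 ]
0.78 [0.6047 0.1032 0.0224] [261. 107.] [0.6048 0.1031 0.022 ]
0.73 [0.6023 0.0617 0.0199] [263. 141.] [0.6023 0.062  0.022 ]
0.72 [ 0.5844 -0.0684  0.0238] [262. 235.] [ 0.5843 -0.0692  0.022 ]
0.68 [ 0.7103 -0.3742  0.0052] [359. 384.] [ 0.7058 -0.3545  0.022 ]
rack 0.79 [ 0.59452882 -0.00245144  0.00080937]
0.9 8058
((594.3211059570312, -3.3372802734375), (265.1036071777344, 57.86043930053711), 82.99298095703125)
```

View pics/w2.png

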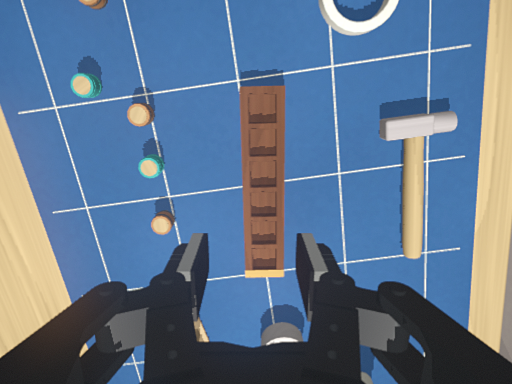

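The rack is centred in view: pockets along column 263 from row 107 to row 260, with the brass strip at row 273. The arm was still settling, so I'll hold and measure again.

carry_out(angular=[[0,0,0],[0,0,0],[0,0,0],[0,0,0]], dp=[[0,0,0],[0,0,0],[0,0,0],[0,0,0]], hand=[0,0,0,0])

```text
time_s: 2.95
position: [0.584, 0.0518, 0.2502]
ee_rot: [-2.372, -2.059, -0.001]
force: [-0.3, 0.4, 0.9]
finger_gap: 0.0428
finger_force: 0.0
```

```bash
cat >> h.py <<'E'
def rackpose(cam='wrist'):
    P=campose(cam); im=get_image(cam); p,M,o=P
    m=masks_of(cam,'rack')[0]['mask'].astype(np.uint8); cs,_=cv2.findContours(m,cv2.RETR_EXTERNAL,2); c=max(cs,key=cv2.contourArea)
    pts=np.array([px2w(cam,a,b,0.022,P)[:2]*1000 for a,b in c[:,0]],np.float32)
    H=[]
    for d in landmark_of(cam,'rack_hole0'):
        X=M@np.array(d['location'])+o
        if d['conf']>.3 and abs(X[1])<.14 and abs(X[0]-.59)<.03: H.append(px2w(cam,*w2px(cam,X,P),0.022,P)[:2]*1000)
    H=np.array(sorted(H,key=lambda h:h[1]))
    return cv2.minAreaRect(pts),H,im
E
python3 - <<'E'
from h import *
s=get_state(); print(s['time_s'],s['position'],s['ee_rot'])
for cam in ['wrist','wrist','top']:
    r,H,_=rackpose(cam); f=cv2.fitLine(H.astype(np.float32),2,0,.01,.01).ravel()
    print(cam,np.round(r[0],1),np.round(r[1],1),r[2],'holes mean',H.mean(0),len(H),np.degrees(np.arctan2(f[1],f[0]))); print(H.round(1).tolist())
E
```

```text
2.95 [0.58396555 0.05177565 0.25015922] [-2.37210115e+00 -2.05900058e+00 -1.16963158e-03]
wrist [593.1  -3.6] [267.1  57.1] 83.5067138671875 holes mean [594.52116962  -3.28383315] 6 82.79832
[[582.6, -108.0], [585.7, -67.9], [591.4, -21.8], [595.4, 16.4], [604.6, 61.5], [607.4, 100.1]]
wrist [593.5  -2.6] [265.8  55.8] 83.17355346679688 holes mean [594.00098123  -2.91779583] 6 83.39194
[[583.2, -106.4], [586.3, -68.0], [590.9, -22.7], [594.2, 18.0], [603.2, 61.2], [606.2, 100.4]]
top [584.2 -68.6] [136.6  61.5] 84.56990814208984 holes mean [587.00814974 -47.91611528] 4 81.2501
[[575.1, -111.9], [586.5, -67.1], [592.1, -25.0], [594.3, 12.4]]
```

Rack centre is about (593.5, −3.2) mm with the row direction at 83.3°. The gripper's closing axis already lies across it to within 1.4°. I'll go above the first tub.

carry_out(angular=[[0,0,0.005],[0,0,0.01],[0,0,0.015],[0,0,0.02],[0,0,0.024]], dp=[[-10,34,-15],[-20,68,-30],[-30,102,-45],[-40,136,-60],[-50,170,-75]], hand=[0.1,0.1,0.1,0.1,0.1])

```text
time_s: 3.82
position: [0.5337, 0.222, 0.1744]
ee_rot: [-2.35, -2.085, -0.001]
force: [0.3, 1.0, 0.5]
finger_gap: 0.0471
finger_force: 0.0
```

carry_out(angular=[[0,0,0],[0,0,0],[0,0,0],[0,0,0],[0,0,0]], dp=[[-10,34,-25],[-10,34,-25],[-10,34,-25],[-10,34,-25],[-10,34,-25]], hand=[0.1,0.1,0.1,0.1,0.1])

```text
time_s: 4.23
position: [0.5254, 0.2531, 0.1507]
ee_rot: [2.351, 2.082, 0.002]
force: [-0.6, -0.7, 0.6]
finger_gap: 0.0468
finger_force: 0.0
```

```bash
cat > look.py <<'E'
from h import *
s=get_state(); print(round(s['time_s'],2),np.round(s['position']*1000,1),np.round(s['ee_rot'],3),s['finger_gap'])
o,im,P=tubs(minc=.3); cv2.imwrite('pics/last.png',im[...,::-1])
for t in o:
    if t[3]<.1: print(t[0],(t[1]*1000).round(1),t[2],'disc',disc(im,P,t[1]))
E
python3 look.py
```

```text
4.23 [525.4 253.1 150.7] [2.351e+00 2.082e+00 2.000e-03] 0.0467879410872726
0.93 [4.538e+02 1.178e+02 2.000e-01] [203. 289.] disc (array([0.4565, 0.1147, 0.024 ]), np.float64(0.6794100654868551))
0.92 [524.4 254.6   1.6] [250. 167.] disc (array([0.5244, 0.2588, 0.024 ]), np.float64(0.9122886711939789))
0.87 [580.  332.8   1. ] [298.  79.] disc (array([0.581, 0.333, 0.024]), np.float64(0.8445610582244413))
0.87 [450.4 373.5   1.5] [154.  50.] disc (array([0.4485, 0.3779, 0.024 ]), np.float64(0.7985984569707596))
0.85 [427.4 255.4  -1. ] [156. 176.] disc (array([0.4293, 0.2559, 0.024 ]), np.float64(0.8861378455316196))
```

```bash
python3 - <<'E'
import cv2
t=cv2.imread('pics/last.png'); cv2.imwrite('pics/c1.png',cv2.resize(t[110:230,180:320],(700,600),interpolation=cv2.INTER_CUBIC))
E
```

```text
(no output)
```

View pics/c1.png

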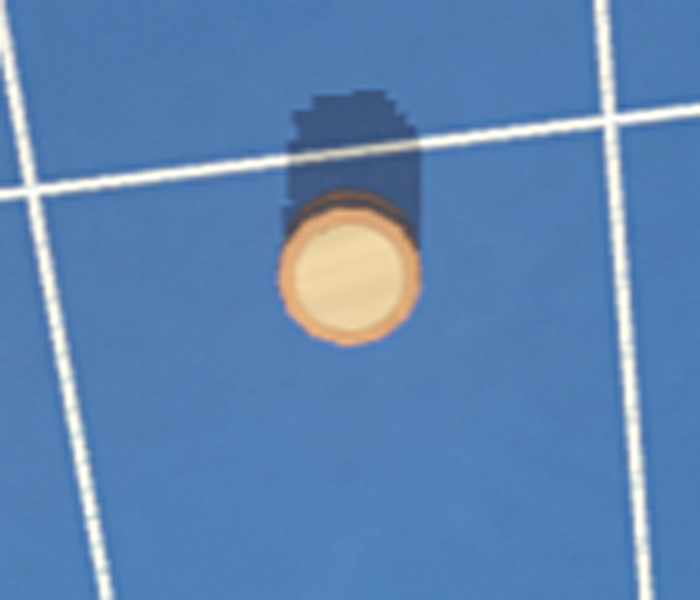

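The crop shows a wooden tub with plain sides, its top centred at wrist pixel (250,165), i.e. (524.4, 258.8) mm. Grasp it and carry it over pocket 5.

carry_out(angular=[[0,0,0],[0,0,0],[0,0,0],[0,0,0],[0,0,0]], dp=[[0,3,-40],[0,3,-80],[0,3,-115],[0,3,-135],[0,3,-135]], hand=[0.1,0.1,0.1,0.1,0.1])

```text
time_s: 4.75
position: [0.522, 0.2552, 0.011]
ee_rot: [-2.351, -2.083, 0.01]
force: [-0.2, -0.9, 0.3]
finger_gap: 0.0474
finger_force: 0.0
```

carry_out(angular=[[0,0,0],[0,0,0],[0,0,0],[0,0,0],[0,0,0]], dp=[[0,0,0],[0,0,0],[0,0,0],[0,0,0],[0,0,0]], hand=[-1,-1,-1,-1,-1])

```text
time_s: 5.17
position: [0.5251, 0.2581, 0.0163]
ee_rot: [-2.35, -2.085, -0.004]
force: [0.0, 0.5, 0.4]
finger_gap: -0.0001
finger_force: 0.0
```

carry_out(angular=[[0,0,0],[0,0,0],[0,0,0],[0,0,0],[0,0,0]], dp=[[0,0,40],[0,0,80],[18,-35,80],[36,-70,80],[54,-105,80]], hand=[-1,-1,-1,-1,-1])

```text
time_s: 5.58
position: [0.5794, 0.1525, 0.0967]
ee_rot: [2.347, 2.088, 0.005]
force: [1.1, 0.5, -0.0]
finger_gap: -0.0003
finger_force: 0.0
```

carry_out(angular=[[0,0,0],[0,0,0],[0,0,0],[0,0,0],[0,0,0]], dp=[[14,-26,0],[28,-53,0],[28,-53,-25],[28,-53,-50],[28,-53,-50]], hand=[-1,-1,-1,-1,-1])

```text
time_s: 6.0
position: [0.6038, 0.0987, 0.0412]
ee_rot: [-2.349, -2.083, 0.008]
force: [-1.4, 0.6, -0.3]
finger_gap: 0.0003
finger_force: 0.0
```

carry_out(angular=[[0,0,0],[0,0,0],[0,0,0],[0,0,0],[0,0,0]], dp=[[0,0,-5],[0,0,-10],[0,0,-15],[0,0,-19],[0,0,-19]], hand=[-1,-1,-1,-1,-1])

```text
time_s: 6.42
position: [0.6061, 0.0999, 0.0257]
ee_rot: [-2.349, -2.086, 0.0]
force: [0.2, -0.5, -0.1]
finger_gap: -0.0002
finger_force: 0.0
```

The fingers shut on nothing. I'll raise, go back and look.

carry_out(angular=[[0,0,0],[0,0,0],[0,0,0],[0,0,0],[0,0,0]], dp=[[0,0,40],[0,0,80],[-20,36,95],[-40,72,110],[-60,108,124]], hand=[0.1,0.1,0.1,0.1,0.1])

```text
time_s: 6.83
position: [0.5491, 0.2031, 0.1499]
ee_rot: [2.352, 2.083, 0.003]
force: [0.7, 1.3, -0.1]
finger_gap: 0.0471
finger_force: 0.0
```

carry_out(angular=[[0,0,0],[0,0,0],[0,0,0],[0,0,0],[0,0,0]], dp=[[-11,24,0],[-22,47,0],[-22,47,0],[-22,47,0],[-22,47,0]], hand=[0.1,0.1,0.1,0.1,0.1])

```text
time_s: 7.25
position: [0.5275, 0.2489, 0.1483]
ee_rot: [2.35, 2.085, 0.001]
force: [0.1, -0.9, -0.9]
finger_gap: 0.047
finger_force: 0.0
```

```bash
python3 look.py; cp pics/last.png pics/w3.png
```

```text
7.25 [527.5 248.9 148.3] [2.350e+00 2.085e+00 1.000e-03] 0.046975559670056406
0.94 [523.7 254.3  -1.5] [247. 163.] disc (array([0.5245, 0.2587, 0.024 ]), np.float64(0.9165761334930337))
0.77 [428.9 253.9   3.7] [153. 175.] disc (array([0.4293, 0.2559, 0.024 ]), np.float64(0.8949591757056403))
0.76 [450.9 120.4   2.8] [197. 287.] disc (array([0.4582, 0.1141, 0.024 ]), np.float64(0.5065020640148525))
0.73 [4.499e+02 3.753e+02 2.000e-01] [149.  43.] disc (array([0.4486, 0.3778, 0.024 ]), np.float64(0.7941734984500157))
0.64 [578.8 331.    3.4] [296.  76.] disc (array([0.5812, 0.333 , 0.024 ]), np.float64(0.8548745383817427))
```

View pics/w3.png

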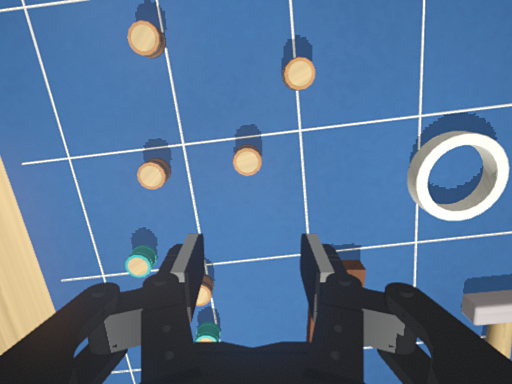

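The tub did not move, so the part-open tips stand higher than I assumed and closed above it. I'll grasp lower.

carry_out(angular=[[0,0,0],[0,0,0],[0,0,0],[0,0,0],[0,0,0]], dp=[[0,3,-40],[0,3,-80],[0,3,-115],[0,3,-135],[0,3,-142]], hand=[0.1,0.1,0.1,0.1,0.1])

```text
time_s: 7.77
position: [0.5255, 0.2499, 0.0023]
ee_rot: [-2.352, -2.083, 0.009]
force: [-0.1, 0.3, -0.1]
finger_gap: 0.0472
finger_force: 0.0
```

carry_out(angular=[[0,0,0],[0,0,0],[0,0,0],[0,0,0],[0,0,0]], dp=[[0,0,0],[0,0,0],[0,0,0],[0,0,0],[0,0,0]], hand=[0.1,-1,-1,-1,-1])

```text
time_s: 8.18
position: [0.5281, 0.253, 0.0073]
ee_rot: [2.35, 2.085, 0.004]
force: [-0.2, 0.8, -0.2]
finger_gap: 0.0001
finger_force: 0.0
```

```bash
python3 - <<'E'
from h import *
a=get_image('wrist'); b=get_image('side'); x=get_image('top')
u,v=map(int,w2px('side',[.525,.257,.012])); print(u,v, w2px('wrist',[.5244,.2588,.024]))
cu=cv2.resize(b[max(0,v-70):v+80,max(0,u-100):u+100],(400,300)); cv2.imwrite('pics/m.png',np.hstack([a[80:380,56:456],cu])[...,::-1])
E
```

```text
216 305 (np.float64(243.95443126532794), np.float64(222.36213880708297))
```

View pics/m.png

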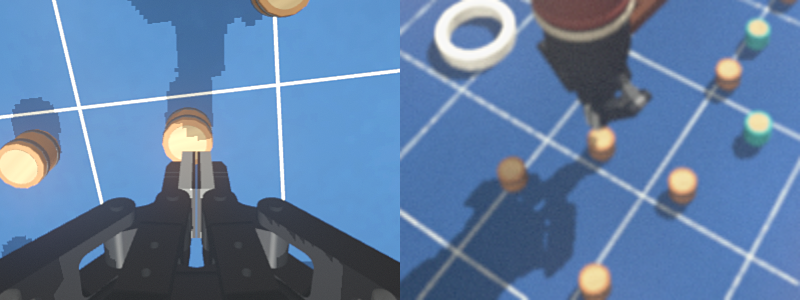

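The tub stands about 20 mm ahead of the fingers (tub at crop (188,135), shut tips ending at (197,150)), so the tips are offset along tool x from where I placed the TCP. I'll quantify that from the pictures.

```bash
python3 - <<'E'
from h import *
s=get_state(); print(s['position'],s['ee_rot'],s['joint_pos'])
M=R.from_rotvec(s['ee_rot']).as_matrix(); print(M.round(3))
print('side tip guess',px2w('side',212,300,.01),px2w('side',210,299,.01), 'tub',px2w('side',216,305,.012))
for x in (-20,-10,0,10):
  for z in (0,-20): print(x,z,np.round(w2px('wrist',s['position']+M@[x/1000,0,z/1000])),np.round(w2px('side',s['position']+M@[x/1000,0,z/1000])))
b=get_image('side'); cv2.imwrite('pics/s2.png',cv2.resize(b[240:340,150:270],(720,600),interpolation=cv2.INTER_CUBIC)[...,::-1])
E
```

```text
[0.52741579 0.25279359 0.00655395] [-2.34940665e+00 -2.08546742e+00 -1.55298759e-03] [-0.94963014  0.40902715  0.51976766  1.84875459 -0.24635745  0.94665376
 -0.4393093 ]
[[ 0.119  0.993  0.001]
 [ 0.993 -0.119  0.001]
 [ 0.001  0.001 -1.   ]]
side tip guess [0.54022067 0.25037937 0.01      ] [0.54522072 0.25060405 0.01      ] tub [0.52544337 0.25661915 0.012     ]
-20 0 [251. 250.] [223. 298.]
-20 -20 [251. 266.] [222. 293.]
-10 0 [251. 235.] [220. 301.]
-10 -20 [251. 250.] [219. 296.]
0 0 [251. 220.] [216. 305.]
0 -20 [251. 234.] [216. 299.]
10 0 [251. 204.] [213. 308.]
10 -20 [251. 217.] [213. 303.]
```

View pics/s2.png

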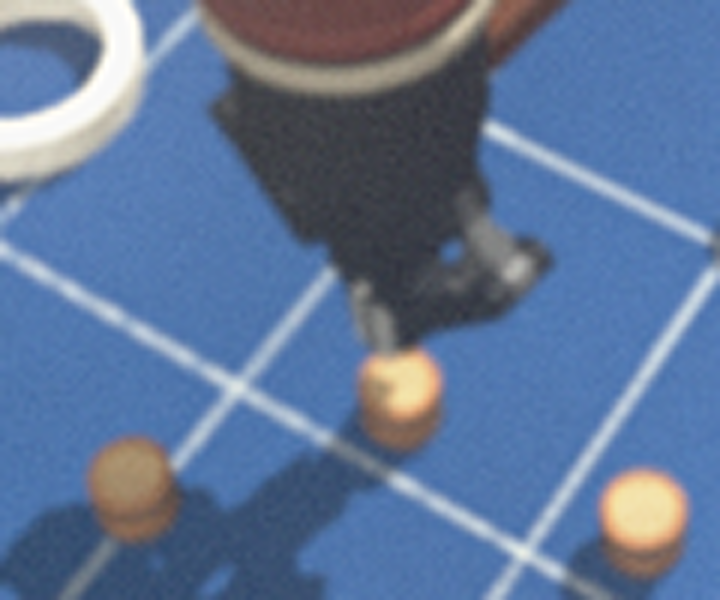

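Both cameras show the shut tips hovering above the tub, roughly 30 mm behind the TCP that is reported. The tip length is off, not the lateral position. I'll open and feel downward in small steps, with the fingers straddling the tub.

carry_out(angular=[[0,0,0],[0,0,0],[0,0,0],[0,0,0],[0,0,0]], dp=[[-1,2,0],[-3,5,0],[-3,5,0],[-3,5,0],[-3,5,0]], hand=[0.1,0.1,0.1,0.1,0.1])

```text
time_s: 8.8
position: [0.5241, 0.2576, 0.0059]
ee_rot: [2.349, 2.086, -0.0]
force: [0.3, -0.7, -0.2]
finger_gap: 0.047
finger_force: 0.0
```

carry_out(angular=[[0,0,0],[0,0,0],[0,0,0],[0,0,0]], dp=[[0,0,-4],[0,0,-8],[0,0,-8],[0,0,-8]], hand=[0.1,0.1,0.1,0.1])

```text
time_s: 9.13
position: [0.5239, 0.2572, -0.0026]
ee_rot: [-2.35, -2.085, 0.001]
force: [0.4, -0.4, -1.1]
finger_gap: 0.047
finger_force: 0.0
```

```bash
python3 - <<'E'
from h import *
s=get_state(); print(s['position'],s['force'],s['wrist_torque'],s['finger_gap'])
a=get_image('wrist'); b=get_image('side')
cv2.imwrite('pics/m2.png',np.hstack([a[80:380,56:456],cv2.resize(b[250:340,150:270],(400,300),interpolation=cv2.INTER_CUBIC)])[...,::-1])
E
```

```text
[ 0.52387718  0.25716603 -0.00258558] [ 0.38262221 -0.37259265 -1.08361318] [-0.03334913 -0.04168656 -0.01808436] 0.04701827444699299
```

View pics/m2.png

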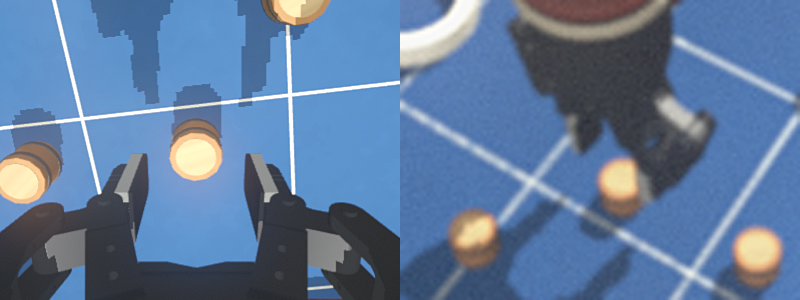

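With the gap known (47 mm spans 101 px), the tips come out about 43 mm behind the reported TCP (about 41 mm near shut). The tub is well centred between the fingers at crop (195,157). I'll continue down to TCP z ≈ −26 mm and close.

carry_out(angular=[[0,0,0],[0,0,0],[0,0,0],[0,0,0],[0,0,0]], dp=[[0,1,-6],[0,1,-12],[0,1,-18],[0,1,-24],[0,1,-24]], hand=[0.1,0.1,0.1,0.1,0.1])

```text
time_s: 9.65
position: [0.5231, 0.258, -0.0277]
ee_rot: [-2.349, -2.085, 0.004]
force: [0.3, 0.4, 0.4]
finger_gap: 0.0471
finger_force: 0.0
```

carry_out(angular=[[0,0,0],[0,0,0],[0,0,0],[0,0,0],[0,0,0]], dp=[[0,0,0],[0,0,0],[0,0,0],[0,0,0],[0,0,0]], hand=[0.1,-1,-1,-1,-1])

```text
time_s: 10.07
position: [0.5245, 0.2587, -0.0257]
ee_rot: [2.35, 2.085, 0.001]
force: [0.1, 0.1, 2.1]
finger_gap: 0.0263
finger_force: 29.6
```

Gripped, with a gap of 26 mm and 30 N. Lift and carry over pocket 5.

carry_out(angular=[[0,0,0],[0,0,0],[0,0,0],[0,0,0],[0,0,0]], dp=[[0,0,40],[0,0,80],[18,-35,80],[36,-70,80],[54,-105,80]], hand=[-1,-1,-1,-1,-1])

```text
time_s: 10.48
position: [0.579, 0.1534, 0.0551]
ee_rot: [2.347, 2.088, 0.003]
force: [1.2, -0.3, -0.5]
finger_gap: 0.0265
finger_force: 29.8
```

carry_out(angular=[[0,0,0],[0,0,0],[0,0,0],[0,0,0],[0,0,0]], dp=[[14,-26,0],[27,-52,0],[27,-52,-20],[27,-52,-40],[27,-52,-46]], hand=[-1,-1,-1,-1,-1])

```text
time_s: 10.9
position: [0.6036, 0.1006, 0.0054]
ee_rot: [-2.35, -2.083, 0.005]
force: [-1.1, 0.7, 0.1]
finger_gap: 0.0267
finger_force: 29.8
```

carry_out(angular=[[0,0,0],[0,0,0],[0,0,0],[0,0,0]], dp=[[0,0,0],[0,0,0],[0,0,0],[0,0,0]], hand=[-1,-1,-1,-1])

```text
time_s: 11.23
position: [0.6059, 0.1021, 0.0091]
ee_rot: [2.349, 2.086, 0.003]
force: [-0.9, -0.2, 0.1]
finger_gap: 0.0263
finger_force: 29.8
```

```bash
python3 - <<'E'
from h import *
s=get_state(); print(s['time_s'],s['position'],s['force'],s['finger_gap'])
P=campose('wrist');a=get_image('wrist'); 
for k in range(6):
  e=(k-2.5)*42; X=[.5935+.1167*e/1000,-.0032+.9932*e/1000,.022]; u,v=w2px('wrist',X,P); cv2.circle(a,(int(u),int(v)),3,(255,0,0),1)
for q in [(s['position'][0],s['position'][1],.034),(s['position'][0],s['position'][1],.058)]:
  u,v=w2px('wrist',q,P); cv2.circle(a,(int(u),int(v)),3,(0,255,0),1)
cv2.imwrite('pics/m3.png',a[80:380,56:456][...,::-1])
E
```

```text
11.2333 [0.6058765  0.10205303 0.00912607] [-0.88985781 -0.17740494  0.07216126] 0.02633422560167986
```

View pics/m3.png

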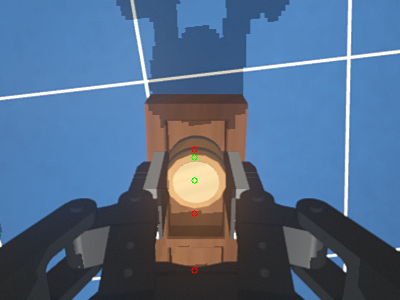

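The tub top (195,183) and the pocket edges (168–226, top edge near row 121) agree with the projected centre within about 1 mm. Lower it.

carry_out(angular=[[0,0,0],[0,0,0],[0,0,0],[0,0,0],[0,0,0]], dp=[[0,-1,-7],[0,-1,-14],[0,-1,-20],[0,-1,-23],[0,-1,-23]], hand=[-1,-1,-1,-1,-1])

```text
time_s: 11.7
position: [0.605, 0.1006, -0.0135]
ee_rot: [-2.349, -2.084, -0.0]
force: [-11.5, -0.5, 24.9]
finger_gap: 0.0265
finger_force: 43.0
```

carry_out(angular=[[0,0,0],[0,0,0]], dp=[[0,0,-1],[0,0,-1]], hand=[-1,-1])

```text
time_s: 11.87
position: [0.6051, 0.1006, -0.0136]
ee_rot: [-2.349, -2.084, -0.001]
force: [-14.7, -1.1, 35.0]
finger_gap: 0.0265
finger_force: 48.2
```

About 35 N of contact with the tub bottom near 12 mm, i.e. practically down. I'll ease off, release and look.

carry_out(angular=[[0,0,0],[0,0,0],[0,0,0],[0,0,0],[0,0,0]], dp=[[0,0,2],[0,0,2],[0,0,2],[0,0,2],[0,0,2]], hand=[-1,0.1,0.1,0.1,0.1])

```text
time_s: 12.28
position: [0.6048, 0.1004, -0.0147]
ee_rot: [-2.349, -2.085, 0.001]
force: [-0.2, 0.3, -0.1]
finger_gap: 0.0469
finger_force: 0.0
```

carry_out(angular=[[0,0,0],[0,0,0],[0,0,0],[0,0,0],[0,0,0]], dp=[[0,0,30],[0,0,60],[0,0,60],[0,0,60],[0,0,60]], hand=[0.1,0.1,0.1,0.1,0.1])

```text
time_s: 12.7
position: [0.6048, 0.1006, 0.0453]
ee_rot: [-2.349, -2.085, 0.001]
force: [0.3, -0.2, 0.1]
finger_gap: 0.0472
finger_force: 0.0
```

```bash
python3 - <<'E'
from h import *
s=get_state(); print(s['time_s'],s['position'],s['force'],s['finger_gap'])
P=campose('wrist');a=get_image('wrist'); p,M,o=P; raw=a.copy()
for d in landmark_of('wrist','tub1'): 
  X=M@np.array(d['location'])+o; print(d['conf'],X.round(4),disc(raw,P,X,ztop=.034))
for k in (3,4,5):
  e=(k-2.5)*42; X=[.5935+.1167*e/1000,-.0032+.9932*e/1000,.022]; u,v=w2px('wrist',X,P); cv2.circle(a,(int(u),int(v)),3,(255,0,0),1)
u,v=w2px('wrist',[.5935+.1167*.105,-.0032+.9932*.105,.034],P);cv2.circle(a,(int(u),int(v)),3,(0,255,0),1)
cv2.imwrite('pics/m4.png',cv2.resize(a[80:280,156:356],(600,600))[...,::-1])
E
```

```text
12.7 [0.60482676 0.10063073 0.04534432] [ 0.28416456 -0.2214844   0.11289993] 0.0471964174784174
0.7 [ 0.4529  0.0469 -0.001 ] (array([0.4583, 0.0545, 0.034 ]), np.float64(0.51312558454608))
0.68 [0.6044 0.096  0.0088] (array([0.6059, 0.1008, 0.034 ]), np.float64(0.9792002701110422))
0.64 [0.4514 0.1193 0.003 ] (array([0.461 , 0.1188, 0.034 ]), np.float64(0.7604316668649554))
```

View pics/m4.png

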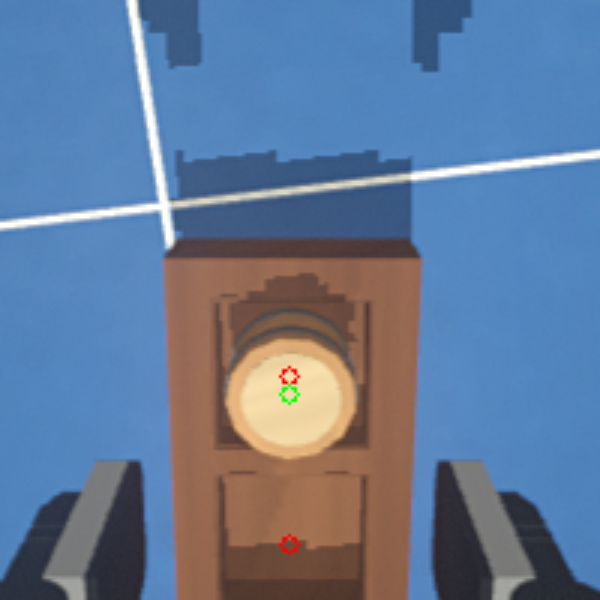

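Seated: top disc at (605.9, 100.8) against pocket 5 at (605.8, 101.1). On to the tub near (581, 333).

carry_out(angular=[[0,0,0],[0,0,0],[0,0,0],[0,0,0],[0,0,0]], dp=[[-4,39,8],[-8,78,16],[-12,117,24],[-16,156,32],[-20,195,35]], hand=[0.1,0.1,0.1,0.1,0.1])

```text
time_s: 13.22
position: [0.5846, 0.2973, 0.0809]
ee_rot: [-2.35, -2.085, 0.001]
force: [0.8, 0.0, 0.3]
finger_gap: 0.0471
finger_force: 0.0
```

carry_out(angular=[[0,0,0],[0,0,0],[0,0,0],[0,0,0],[0,0,0]], dp=[[-4,37,0],[-4,37,0],[-4,37,0],[-4,37,0],[-4,37,0]], hand=[0.1,0.1,0.1,0.1,0.1])

```text
time_s: 13.63
position: [0.5814, 0.3303, 0.0802]
ee_rot: [2.351, 2.082, -0.002]
force: [0.9, -0.9, 0.8]
finger_gap: 0.0473
finger_force: 0.0
```

```bash
python3 look.py
```

```text
13.63 [581.4 330.3  80.2] [ 2.351e+00  2.082e+00 -2.000e-03] 0.04725423564630272
0.86 [450.4 379.1  -0. ] [ 76. 147.] disc (array([0.4487, 0.3779, 0.024 ]), np.float64(0.8406926759812637))
0.86 [429.6 257.6  -1. ] [ 92. 284.] disc (array([0.4256, 0.2626, 0.024 ]), np.float64(0.31960437801590186))
0.7 [ 5.764e+02  3.310e+02 -5.000e-01] [245. 187.] disc (array([0.581 , 0.3338, 0.024 ]), np.float64(0.8467714474580939))
```

carry_out(angular=[[0,0,0],[0,0,0],[0,0,0],[0,0,0],[0,0,0]], dp=[[0,1,-40],[0,1,-75],[0,1,-100],[0,1,-106],[0,1,-106]], hand=[0.1,0.1,0.1,0.1,0.1])

```text
time_s: 14.15
position: [0.5801, 0.3317, -0.0269]
ee_rot: [-2.351, -2.084, 0.006]
force: [0.1, -0.4, 1.0]
finger_gap: 0.0473
finger_force: 0.0
```

carry_out(angular=[[0,0,0],[0,0,0],[0,0,0],[0,0,0],[0,0,0]], dp=[[0,0,0],[0,0,0],[0,0,0],[0,0,0],[0,0,0]], hand=[0.1,-1,-1,-1,-1])

```text
time_s: 14.57
position: [0.5827, 0.334, -0.0226]
ee_rot: [2.35, 2.085, 0.005]
force: [-0.9, -0.2, 4.7]
finger_gap: 0.0265
finger_force: 29.2
```

carry_out(angular=[[0,0,0],[0,0,0],[0,0,0],[0,0,0],[0,0,0]], dp=[[0,0,40],[0,0,80],[3,-39,80],[6,-78,80],[9,-117,80]], hand=[-1,-1,-1,-1,-1])

```text
time_s: 14.98
position: [0.5912, 0.2162, 0.0573]
ee_rot: [2.347, 2.087, 0.006]
force: [1.6, -0.2, -0.7]
finger_gap: 0.0268
finger_force: 29.7
```

carry_out(angular=[[0,0,0],[0,0,0],[0,0,0],[0,0,0],[0,0,0]], dp=[[3,-39,0],[6,-78,0],[9,-117,0],[11,-157,0],[11,-157,0]], hand=[-1,-1,-1,-1,-1])

```text
time_s: 15.4
position: [0.6022, 0.0486, 0.0572]
ee_rot: [2.358, 2.069, 0.001]
force: [0.0, -2.2, 0.3]
finger_gap: 0.0264
finger_force: 29.7
```

carry_out(angular=[[0,0,0],[0,0,0],[0,0,0],[0,0,0],[0,0,0]], dp=[[0,0,-25],[0,0,-46],[0,0,-46],[0,0,-46],[0,0,-46]], hand=[-1,-1,-1,-1,-1])

```text
time_s: 15.82
position: [0.6021, 0.0597, 0.0106]
ee_rot: [2.349, 2.085, 0.003]
force: [-0.1, -0.3, 0.4]
finger_gap: 0.0264
finger_force: 29.7
```

carry_out(angular=[[0,0,0],[0,0,0],[0,0,0],[0,0,0],[0,0,0]], dp=[[-1,0,-7],[-1,0,-14],[-1,0,-20],[-1,0,-22],[-1,0,-22]], hand=[-1,-1,-1,-1,-1])

```text
time_s: 16.23
position: [0.6, 0.0597, -0.0127]
ee_rot: [-2.349, -2.085, 0.0]
force: [-4.1, 0.9, 9.1]
finger_gap: 0.0264
finger_force: 30.6
```

carry_out(angular=[[0,0,0],[0,0,0],[0,0,0],[0,0,0],[0,0,0]], dp=[[0,0,0],[0,0,0],[0,0,0],[0,0,0],[0,0,0]], hand=[-1,0.1,0.1,0.1,0.1])

```text
time_s: 16.65
position: [0.6, 0.0594, -0.0134]
ee_rot: [-2.35, -2.085, 0.001]
force: [-0.6, -0.3, 0.2]
finger_gap: 0.0469
finger_force: 0.0
```

carry_out(angular=[[0,0,0],[0,0,0],[0,0,0],[0,0,0],[0,0,0]], dp=[[0,0,40],[0,0,80],[-17,35,90],[-34,70,95],[-51,105,95]], hand=[0.1,0.1,0.1,0.1,0.1])

```text
time_s: 17.07
position: [0.5498, 0.1654, 0.0838]
ee_rot: [2.351, 2.082, 0.005]
force: [0.7, 1.0, -1.5]
finger_gap: 0.0472
finger_force: 0.0
```

carry_out(angular=[[0,0,0],[0,0,0],[0,0,0],[0,0,0],[0,0,0]], dp=[[-17,36,0],[-34,72,0],[-51,108,0],[-68,144,0],[-85,180,0]], hand=[0.1,0.1,0.1,0.1,0.1])

```text
time_s: 17.48
position: [0.463, 0.3461, 0.082]
ee_rot: [-2.35, -2.085, -0.0]
force: [1.1, 0.5, 0.4]
finger_gap: 0.0466
finger_force: 0.0
```

carry_out(angular=[[0,0,0],[0,0,0],[0,0,0],[0,0,0],[0,0,0]], dp=[[-16,33,0],[-16,33,0],[-16,33,0],[-16,33,0],[-16,33,0]], hand=[0.1,0.1,0.1,0.1,0.1])

```text
time_s: 17.9
position: [0.4491, 0.376, 0.0819]
ee_rot: [2.351, 2.083, -0.0]
force: [1.3, -0.5, -0.8]
finger_gap: 0.0466
finger_force: 0.0
```

```bash
python3 look.py
```

```text
17.9 [449.1 376.   81.9] [ 2.351  2.083 -0.   ] 0.04661457465615216
0.93 [449.4 376.9  -1.4] [251. 185.] disc (array([0.4486, 0.3782, 0.024 ]), np.float64(0.9232057751603463))
0.81 [429.3 256.    1.3] [245. 314.] disc (array([0.4293, 0.256 , 0.024 ]), np.float64(1.0441508425929473))
```

carry_out(angular=[[0,0,0],[0,0,0],[0,0,0],[0,0,0],[0,0,0]], dp=[[0,1,-40],[0,1,-75],[0,1,-100],[0,1,-106],[0,1,-106]], hand=[0.1,0.1,0.1,0.1,0.1])

```text
time_s: 18.42
position: [0.4476, 0.3766, -0.0256]
ee_rot: [2.35, 2.083, -0.006]
force: [0.2, 0.5, 1.4]
finger_gap: 0.047
finger_force: 0.0
```

carry_out(angular=[[0,0,0],[0,0,0],[0,0,0],[0,0,0],[0,0,0]], dp=[[0,0,0],[0,0,0],[0,0,0],[0,0,0],[0,0,0]], hand=[0.1,-1,-1,-1,-1])

```text
time_s: 18.83
position: [0.4495, 0.3794, -0.0219]
ee_rot: [-2.349, -2.085, -0.005]
force: [-0.8, -0.9, 5.7]
finger_gap: 0.0262
finger_force: 29.1
```

carry_out(angular=[[0,0,0],[0,0,0],[0,0,0],[0,0,0],[0,0,0]], dp=[[0,0,40],[0,0,80],[15,-36,80],[30,-72,80],[45,-108,80]], hand=[-1,-1,-1,-1,-1])

```text
time_s: 19.25
position: [0.4944, 0.2705, 0.0583]
ee_rot: [-2.347, -2.087, -0.007]
force: [1.6, -0.9, -0.3]
finger_gap: 0.0265
finger_force: 29.7
```

carry_out(angular=[[0,0,0],[0,0,0],[0,0,0],[0,0,0],[0,0,0]], dp=[[15,-36,0],[30,-72,0],[45,-108,0],[60,-144,0],[74,-180,0]], hand=[-1,-1,-1,-1,-1])

```text
time_s: 19.67
position: [0.5684, 0.089, 0.0576]
ee_rot: [2.349, 2.085, 0.004]
force: [0.2, 1.0, 0.2]
finger_gap: 0.0263
finger_force: 29.7
```

carry_out(angular=[[0,0,0],[0,0,0],[0,0,0],[0,0,0],[0,0,0]], dp=[[14,-36,0],[28,-72,0],[28,-72,-25],[28,-72,-46],[28,-72,-46]], hand=[-1,-1,-1,-1,-1])

```text
time_s: 20.08
position: [0.5933, 0.0178, 0.0076]
ee_rot: [-2.349, -2.083, 0.005]
force: [-1.4, 0.8, -0.6]
finger_gap: 0.0261
finger_force: 29.7
```

carry_out(angular=[[0,0,0],[0,0,0],[0,0,0]], dp=[[0,0,0],[0,0,0],[0,0,0]], hand=[-1,-1,-1])

```text
time_s: 20.33
position: [0.5963, 0.0192, 0.0117]
ee_rot: [2.348, 2.086, 0.004]
force: [0.3, 0.5, -0.5]
finger_gap: 0.0265
finger_force: 29.7
```

carry_out(angular=[[0,0,0],[0,0,0],[0,0,0],[0,0,0],[0,0,0]], dp=[[0,0,-7],[0,0,-14],[0,0,-20],[0,0,-23],[0,0,-23]], hand=[-1,-1,-1,-1,-1])

```text
time_s: 20.75
position: [0.595, 0.0188, -0.012]
ee_rot: [-2.348, -2.084, -0.0]
force: [-8.9, 1.7, 19.4]
finger_gap: 0.0264
finger_force: 31.6
```

carry_out(angular=[[0,0,0],[0,0,0],[0,0,0],[0,0,0],[0,0,0]], dp=[[0,0,0],[0,0,0],[0,0,0],[0,0,0],[0,0,0]], hand=[-1,0.1,0.1,0.1,0.1])

```text
time_s: 21.17
position: [0.5949, 0.0185, -0.0135]
ee_rot: [-2.349, -2.085, 0.001]
force: [1.0, -0.7, -1.1]
finger_gap: 0.0473
finger_force: 0.0
```

carry_out(angular=[[0,0,0],[0,0,0],[0,0,0],[0,0,0],[0,0,0]], dp=[[0,0,40],[0,0,80],[-22,31,90],[-44,62,95],[-66,93,95]], hand=[0.1,0.1,0.1,0.1,0.1])

```text
time_s: 21.58
position: [0.5295, 0.1121, 0.0834]
ee_rot: [2.351, 2.082, 0.004]
force: [-0.1, 1.7, -0.1]
finger_gap: 0.0467
finger_force: 0.0
```

carry_out(angular=[[0,0,0],[0,0,0],[0,0,0],[0,0,0],[0,0,0]], dp=[[-22,32,0],[-44,64,0],[-66,96,0],[-84,120,0],[-100,144,0]], hand=[0.1,0.1,0.1,0.1,0.1])

```text
time_s: 22.0
position: [0.4274, 0.2571, 0.0818]
ee_rot: [-2.348, -2.087, 0.0]
force: [0.9, -0.2, -1.0]
finger_gap: 0.047
finger_force: 0.0
```

carry_out(angular=[[0,0,0],[0,0,0],[0,0,0],[0,0,0]], dp=[[0,0,0],[0,0,0],[0,0,0],[0,0,0]], hand=[0.1,0.1,0.1,0.1])

```text
time_s: 22.33
position: [0.4299, 0.2543, 0.0818]
ee_rot: [2.351, 2.083, -0.0]
force: [0.5, -0.4, -0.1]
finger_gap: 0.0468
finger_force: 0.0
```

```bash
python3 look.py
```

```text
22.33 [429.9 254.3  81.8] [ 2.351  2.083 -0.   ] 0.0468021081083411
0.63 [4.292e+02 2.567e+02 4.000e-01] [250. 184.] disc (array([0.4292, 0.256 , 0.024 ]), np.float64(0.9196870575031993))
0.59 [607.6 103.   24.2] [478. 339.] disc (array([0.62  , 0.0968, 0.024 ]), np.float64(0.2607802962163281))
0.55 [ 4.537e+02  1.179e+02 -1.000e-01] [294. 323.] disc (array([0.4532, 0.1181, 0.024 ]), np.float64(0.879613096226051))
```

carry_out(angular=[[0,0,0],[0,0,0],[0,0,0],[0,0,0],[0,0,0]], dp=[[0,1,-40],[0,1,-75],[0,1,-100],[0,1,-106],[0,1,-106]], hand=[0.1,0.1,0.1,0.1,0.1])

```text
time_s: 22.85
position: [0.4285, 0.2548, -0.0255]
ee_rot: [2.351, 2.083, -0.006]
force: [-0.2, 0.7, -0.0]
finger_gap: 0.0472
finger_force: 0.0
```

carry_out(angular=[[0,0,0],[0,0,0],[0,0,0],[0,0,0],[0,0,0]], dp=[[0,0,0],[0,0,0],[0,0,0],[0,0,0],[0,0,0]], hand=[0.1,-1,-1,-1,-1])

```text
time_s: 23.27
position: [0.4305, 0.2573, -0.0222]
ee_rot: [-2.35, -2.085, -0.005]
force: [-0.4, -1.4, 5.6]
finger_gap: 0.0264
finger_force: 29.1
```

carry_out(angular=[[0,0,0],[0,0,0],[0,0,0],[0,0,0],[0,0,0]], dp=[[0,0,40],[0,0,80],[20,-35,80],[40,-70,80],[60,-105,80]], hand=[-1,-1,-1,-1,-1])

```text
time_s: 23.68
position: [0.4907, 0.1516, 0.0583]
ee_rot: [-2.347, -2.088, -0.007]
force: [-0.4, 0.1, -0.2]
finger_gap: 0.0265
finger_force: 29.8
```

carry_out(angular=[[0,0,0],[0,0,0],[0,0,0],[0,0,0],[0,0,0]], dp=[[20,-35,0],[40,-70,0],[61,-105,0],[82,-140,0],[102,-175,0]], hand=[-1,-1,-1,-1,-1])

```text
time_s: 24.1
position: [0.5928, -0.025, 0.0575]
ee_rot: [2.348, 2.086, 0.004]
force: [0.9, 0.5, -0.2]
finger_gap: 0.0265
finger_force: 29.8
```

carry_out(angular=[[0,0,0],[0,0,0],[0,0,0],[0,0,0],[0,0,0]], dp=[[0,0,-25],[0,0,-46],[0,0,-46],[0,0,-46],[0,0,-46]], hand=[-1,-1,-1,-1,-1])

```text
time_s: 24.52
position: [0.592, -0.0229, 0.0116]
ee_rot: [2.348, 2.086, 0.003]
force: [-1.1, 0.4, 0.1]
finger_gap: 0.0263
finger_force: 29.8
```

carry_out(angular=[[0,0,0],[0,0,0],[0,0,0],[0,0,0],[0,0,0]], dp=[[-1,0,-7],[-1,0,-14],[-1,0,-20],[-1,0,-23],[-1,0,-23]], hand=[-1,-1,-1,-1,-1])

```text
time_s: 24.93
position: [0.5901, -0.0229, -0.0122]
ee_rot: [-2.348, -2.085, -0.001]
force: [-6.4, 1.6, 15.2]
finger_gap: 0.0266
finger_force: 31.2
```

carry_out(angular=[[0,0,0],[0,0,0],[0,0,0],[0,0,0],[0,0,0]], dp=[[0,0,0],[0,0,0],[0,0,0],[0,0,0],[0,0,0]], hand=[-1,0.1,0.1,0.1,0.1])

```text
time_s: 25.35
position: [0.59, -0.0235, -0.0133]
ee_rot: [-2.35, -2.085, 0.001]
force: [0.1, -0.3, 0.8]
finger_gap: 0.0471
finger_force: 0.0
```

carry_out(angular=[[0,0,0],[0,0,0],[0,0,0],[0,0,0],[0,0,0]], dp=[[0,0,40],[0,0,80],[-27,27,90],[-54,54,95],[-81,81,95]], hand=[0.1,0.1,0.1,0.1,0.1])

```text
time_s: 25.77
position: [0.5093, 0.0579, 0.0832]
ee_rot: [2.35, 2.083, 0.003]
force: [0.3, 0.7, 0.9]
finger_gap: 0.0468
finger_force: 0.0
```

carry_out(angular=[[0,0,0],[0,0,0],[0,0,0],[0,0,0],[0,0,0]], dp=[[-27,28,0],[-57,58,0],[-57,58,0],[-57,58,0],[-57,58,0]], hand=[0.1,0.1,0.1,0.1,0.1])

```text
time_s: 26.18
position: [0.4524, 0.1155, 0.0821]
ee_rot: [2.349, 2.086, 0.001]
force: [-0.2, -0.7, -0.3]
finger_gap: 0.0471
finger_force: 0.0
```

```bash
python3 look.py
```

```text
26.18 [452.4 115.5  82.1] [2.349e+00 2.086e+00 1.000e-03] 0.04713648219135871
0.96 [450.9 119.    1.4] [249. 183.] disc (array([0.4528, 0.1162, 0.024 ]), np.float64(0.9087594447683263))
0.9 [604.3  92.9   9.2] [445. 196.] disc (array([0.6149, 0.0944, 0.024 ]), np.float64(0.9681933932605002))
0.8 [596.2  18.   12.4] [433. 281.] disc (array([0.6023, 0.0106, 0.024 ]), np.float64(1.0158179822011446))
0.75 [450.9 -35.2   1.9] [268. 339.] disc (array([ 0.447 , -0.0263,  0.024 ]), np.float64(0.4666961283750297))
0.7 [599.9  58.6  11.1] [439. 237.] disc (array([0.6069, 0.0529, 0.024 ]), np.float64(1.0513913652418523))
```

carry_out(angular=[[0,0,0],[0,0,0],[0,0,0],[0,0,0],[0,0,0]], dp=[[0,0,-40],[0,0,-75],[0,0,-100],[0,0,-106],[0,0,-106]], hand=[0.1,0.1,0.1,0.1,0.1])

```text
time_s: 26.7
position: [0.4514, 0.1136, -0.0255]
ee_rot: [2.352, 2.083, -0.007]
force: [0.0, -0.8, 1.4]
finger_gap: 0.0472
finger_force: 0.0
```

carry_out(angular=[[0,0,0],[0,0,0],[0,0,0],[0,0,0],[0,0,0]], dp=[[0,0,0],[0,0,0],[0,0,0],[0,0,0],[0,0,0]], hand=[0.1,-1,-1,-1,-1])

```text
time_s: 27.12
position: [0.4537, 0.1159, -0.0224]
ee_rot: [2.35, 2.085, 0.005]
force: [0.4, -1.7, 5.6]
finger_gap: 0.0266
finger_force: 29.1
```

carry_out(angular=[[0,0,0],[0,0,0],[0,0,0],[0,0,0],[0,0,0]], dp=[[0,0,40],[0,0,80],[22,-30,80],[44,-60,80],[66,-90,80]], hand=[-1,-1,-1,-1,-1])

```text
time_s: 27.53
position: [0.5203, 0.0258, 0.0587]
ee_rot: [2.346, 2.089, 0.009]
force: [1.0, 0.3, -1.8]
finger_gap: 0.0265
finger_force: 29.7
```

carry_out(angular=[[0,0,0],[0,0,0],[0,0,0],[0,0,0],[0,0,0]], dp=[[22,-30,0],[44,-60,0],[66,-92,0],[66,-92,-25],[66,-92,-46]], hand=[-1,-1,-1,-1,-1])

```text
time_s: 27.95
position: [0.5866, -0.0696, 0.0113]
ee_rot: [2.351, 2.079, 0.004]
force: [-0.3, 0.8, -0.5]
finger_gap: 0.0265
finger_force: 29.8
```

carry_out(angular=[[0,0,0],[0,0,0],[0,0,0]], dp=[[0,0,0],[0,0,0],[0,0,0]], hand=[-1,-1,-1])

```text
time_s: 28.2
position: [0.585, -0.0661, 0.0116]
ee_rot: [2.348, 2.086, 0.002]
force: [0.6, -0.1, -0.1]
finger_gap: 0.0264
finger_force: 29.8
```

carry_out(angular=[[0,0,0],[0,0,0],[0,0,0],[0,0,0],[0,0,0]], dp=[[1,0,-7],[1,0,-14],[1,0,-20],[1,0,-23],[1,0,-23]], hand=[-1,-1,-1,-1,-1])

```text
time_s: 28.62
position: [0.5851, -0.066, -0.0123]
ee_rot: [-2.348, -2.085, -0.001]
force: [-5.6, 1.9, 13.2]
finger_gap: 0.0264
finger_force: 31.1
```

carry_out(angular=[[0,0,0],[0,0,0],[0,0,0],[0,0,0],[0,0,0]], dp=[[0,0,0],[0,0,0],[0,0,0],[0,0,0],[0,0,0]], hand=[-1,0.1,0.1,0.1,0.1])

```text
time_s: 29.03
position: [0.585, -0.0665, -0.0133]
ee_rot: [-2.349, -2.085, 0.001]
force: [0.1, 0.0, -0.3]
finger_gap: 0.0469
finger_force: 0.0
```

carry_out(angular=[[0,0,0],[0,0,0],[0,0,0],[0,0,0],[0,0,0]], dp=[[0,0,40],[0,0,80],[-35,8,90],[-70,16,95],[-105,24,95]], hand=[0.1,0.1,0.1,0.1,0.1])

```text
time_s: 29.45
position: [0.48, -0.0428, 0.0827]
ee_rot: [2.349, 2.084, 0.002]
force: [-1.6, 0.9, 0.2]
finger_gap: 0.0469
finger_force: 0.0
```

carry_out(angular=[[0,0,0],[0,0,0],[0,0,0],[0,0,0],[0,0,0]], dp=[[-32,8,0],[-32,8,0],[-32,8,0],[-32,8,0],[-32,8,0]], hand=[0.1,0.1,0.1,0.1,0.1])

```text
time_s: 29.87
position: [0.4492, -0.0348, 0.0821]
ee_rot: [2.349, 2.084, 0.0]
force: [-0.5, -0.1, -0.4]
finger_gap: 0.0466
finger_force: 0.0
```

```bash
python3 look.py
```

```text
29.87 [449.2 -34.8  82.1] [2.349 2.084 0.   ] 0.04658432227611655
0.88 [588.2 -23.3   9.2] [431. 155.] disc (array([ 0.5965, -0.0271,  0.024 ]), np.float64(0.9850498524546927))
0.84 [595.5  14.   10.9] [445. 103.] disc (array([0.6015, 0.0166, 0.024 ]), np.float64(0.9499829277687404))
0.75 [584.3 -63.9  10.6] [424. 206.] disc (array([ 0.5915, -0.0704,  0.024 ]), np.float64(1.0238134792038591))
0.69 [448.7 -35.3   2.9] [250. 188.] disc (array([ 0.4475, -0.0327,  0.024 ]), np.float64(0.9270539213061006))
0.67 [598.3  56.5   6.9] [449.  39.] disc (array([0.6068, 0.0597, 0.024 ]), np.float64(0.8914423431560746))
```

carry_out(angular=[[0,0,0],[0,0,0],[0,0,0],[0,0,0],[0,0,0]], dp=[[-1,2,-40],[-1,2,-75],[-1,2,-100],[-1,2,-106],[-1,2,-106]], hand=[0.1,0.1,0.1,0.1,0.1])

```text
time_s: 30.38
position: [0.4459, -0.0337, -0.0256]
ee_rot: [-2.35, -2.084, 0.008]
force: [0.0, -0.0, 1.0]
finger_gap: 0.0469
finger_force: 0.0
```

carry_out(angular=[[0,0,0],[0,0,0],[0,0,0],[0,0,0],[0,0,0]], dp=[[0,0,0],[0,0,0],[0,0,0],[0,0,0],[0,0,0]], hand=[0.1,-1,-1,-1,-1])

```text
time_s: 30.8
position: [0.4487, -0.0324, -0.0225]
ee_rot: [2.349, 2.085, 0.005]
force: [-1.0, -0.9, 5.8]
finger_gap: 0.0263
finger_force: 29.1
```

carry_out(angular=[[0,0,0],[0,0,0],[0,0,0],[0,0,0],[0,0,0]], dp=[[0,0,40],[0,0,80],[34,-19,80],[68,-38,80],[102,-57,80]], hand=[-1,-1,-1,-1,-1])

```text
time_s: 31.22
position: [0.5533, -0.0877, 0.0607]
ee_rot: [2.344, 2.089, 0.018]
force: [0.6, -0.0, 1.6]
finger_gap: 0.0262
finger_force: 29.8
```

carry_out(angular=[[0,0,0],[0,0,0],[0,0,0],[0,0,0],[0,0,0]], dp=[[32,-18,0],[32,-18,-25],[32,-18,-46],[32,-18,-46],[32,-18,-46]], hand=[-1,-1,-1,-1,-1])

```text
time_s: 31.63
position: [0.5807, -0.1074, 0.0104]
ee_rot: [-2.349, -2.085, 0.001]
force: [0.6, -0.9, 0.7]
finger_gap: 0.0266
finger_force: 29.8
```

carry_out(angular=[[0,0,0],[0,0,0]], dp=[[0,0,0],[0,0,0]], hand=[-1,-1])

```text
time_s: 31.8
position: [0.5822, -0.1073, 0.0119]
ee_rot: [2.348, 2.085, 0.004]
force: [-0.5, 0.6, -0.1]
finger_gap: 0.0265
finger_force: 29.8
```

carry_out(angular=[[0,0,0],[0,0,0],[0,0,0],[0,0,0],[0,0,0]], dp=[[-1,0,-7],[-1,0,-14],[-1,0,-20],[-1,0,-23],[-1,0,-23]], hand=[-1,-1,-1,-1,-1])

```text
time_s: 32.22
position: [0.5799, -0.1071, -0.0125]
ee_rot: [-2.348, -2.084, -0.001]
force: [-6.5, 2.1, 15.7]
finger_gap: 0.0264
finger_force: 31.3
```

carry_out(angular=[[0,0,0],[0,0,0],[0,0,0],[0,0,0],[0,0,0]], dp=[[0,0,0],[0,0,0],[0,0,0],[0,0,0],[0,0,0]], hand=[-1,0.1,0.1,0.1,0.1])

```text
time_s: 32.63
position: [0.58, -0.1075, -0.0134]
ee_rot: [-2.35, -2.085, 0.001]
force: [0.2, 0.4, -0.8]
finger_gap: 0.0469
finger_force: 0.0
```

carry_out(angular=[[0,0,0],[0,0,0],[0,0,0],[0,0,0],[0,0,0]], dp=[[0,0,40],[0,0,80],[0,20,115],[0,40,150],[0,60,185]], hand=[0.1,0.1,0.1,0.1,0.1])

```text
time_s: 33.05
position: [0.5797, -0.0474, 0.1734]
ee_rot: [2.351, 2.084, -0.0]
force: [0.6, 1.1, -0.3]
finger_gap: 0.0469
finger_force: 0.0
```

carry_out(angular=[[0,0,0],[0,0,0],[0,0,0],[0,0,0],[0,0,0]], dp=[[0,20,20],[0,40,30],[0,40,30],[0,40,30],[0,40,30]], hand=[0.1,0.1,0.1,0.1,0.1])

```text
time_s: 33.47
position: [0.5798, -0.0082, 0.2013]
ee_rot: [-2.35, -2.085, 0.001]
force: [0.3, -1.3, -0.5]
finger_gap: 0.047
finger_force: 0.0
```

```bash
python3 - <<'E'
from h import *
s=get_state(); print(s['time_s'],s['position'])
o,im,P=tubs(minc=.3)
save(im,'w5.png')
for t in o:
    if t[3]<.1: print(t[0],(t[1]*1000).round(1),t[2],'disc',disc(im,P,t[1],ztop=.034))
E
```

```text
33.4667 [ 0.57975246 -0.00815095  0.2012971 ]
0.96 [585.5 -64.2  11.7] [262. 205.] disc (array([ 0.5857, -0.0659,  0.034 ]), np.float64(0.9416077271457209))
0.9 [587.3 -22.6   8.8] [259. 171.] disc (array([ 0.5904, -0.0245,  0.034 ]), np.float64(0.9227706008636423))
0.89 [598.3  57.3   9.6] [261.  98.] disc (array([0.6005, 0.0585, 0.034 ]), np.float64(0.8737956516408236))
0.85 [609.3  93.7  10.2] [268.  61.] disc (array([0.6088, 0.0982, 0.034 ]), np.float64(0.8430427037971695))
0.75 [ 8.00e+02 -3.06e+01 -6.00e-01] [441. 154.] disc (array([ 0.7879, -0.0283,  0.034 ]), np.float64(1.5479710740845551))
0.57 [ 580.5 -107.4   11.1] [261. 238.] disc (array([ 0.579, -0.114,  0.034]), np.float64(1.7229865297959346))
```

View pics/w5.png

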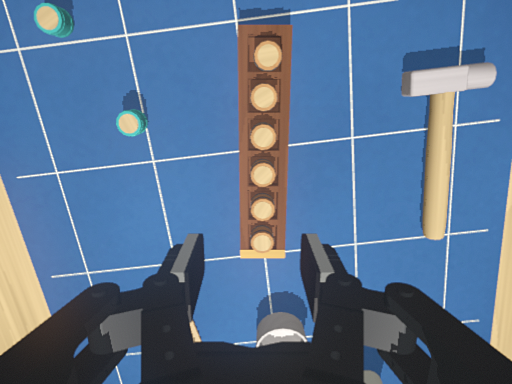

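All six tubs stand in their pockets (column ~262, rows 55–242). Both turquoise ones are untouched at (52,18) and (130,122). Now the brush.

carry_out(angular=[[0,0,0.056],[0,0,0.112],[0,0,0.168],[0,0,0.224],[0,0,0.28]], dp=[[-16,-35,0],[-32,-70,0],[-48,-105,0],[-64,-140,0],[-80,-175,0]], hand=[0.1,0.1,0.1,0.1,0.1])

```text
time_s: 33.98
position: [0.4983, -0.185, 0.2014]
ee_rot: [-2.034, -2.393, 0.001]
force: [1.3, -0.3, 0.1]
finger_gap: 0.0473
finger_force: 0.0
```

carry_out(angular=[[0,0,0],[0,0,0],[0,0,0],[0,0,0],[0,0,0]], dp=[[-16,-32,-15],[-34,-65,-30],[-51,-97,-45],[-51,-97,-45],[-51,-97,-45]], hand=[0.1,0.1,0.1,0.1,0.1])

```text
time_s: 34.4
position: [0.4462, -0.2823, 0.1559]
ee_rot: [-2.043, -2.385, 0.002]
force: [1.0, 0.5, -0.1]
finger_gap: 0.047
finger_force: 0.0
```

carry_out(angular=[[0,0,0],[0,0,0]], dp=[[0,0,0],[0,0,0]], hand=[0.1,0.1])

```text
time_s: 34.57
position: [0.4497, -0.279, 0.1569]
ee_rot: [-2.035, -2.394, 0.0]
force: [0.4, 0.6, -0.6]
finger_gap: 0.047
finger_force: 0.0
```

```bash
python3 - <<'E'
from h import *
s=get_state(); print(s['time_s'],s['position'],s['ee_rot'])
P=campose('wrist'); im=get_image('wrist'); save(im,'w6.png'); p,M,o=P
for n in ['brush','brush_tip','rest','rest_seat','pot','pot_rim']:
    for d in landmark_of('wrist',n)[:2]:
        X=M@np.array(d['location'])+o; print(n,round(d['conf'],2),(X*1000).round(1),np.round(w2px('wrist',X,P)))
for n,z in [('brush',.042),('rest',.004)]:
    for d in masks_of('wrist',n)[:1]:
        c=max(cv2.findContours(d['mask'].astype(np.uint8),0,2)[0],key=cv2.contourArea)
        pts=np.array([px2w('wrist',a,b,z,P)[:2]*1000 for a,b in c[:,0]],np.float32); print(n,round(d['conf'],2),cv2.minAreaRect(pts))
E
```

```text
34.5667 [ 0.44965796 -0.27896018  0.15693459] [-2.03457013e+00 -2.39372527e+00  1.37142909e-04]
brush 0.57 [ 452.7 -281.1   30.3] [254. 173.]
brush_tip 0.75 [ 433.6 -186.3   32.6] [250.  68.]
rest 0.88 [ 450.1 -273.8    2.1] [252. 159.]
rest_seat 0.84 [ 451.7 -274.9   30.5] [254. 167.]
pot 0.65 [ 592.7 -265.2   -1.1] [383. 172.]
pot_rim 0.96 [ 589.9 -268.4   36.6] [395. 184.]
brush 0.85 ((451.8468017578125, -277.135986328125), (11.812941551208496, 167.4922637939453), 9.828577041625977)
rest 0.85 ((435.2431945800781, -278.48468017578125), (20.93498992919922, 160.35231018066406), 9.71381950378418)
```

View pics/w6.png

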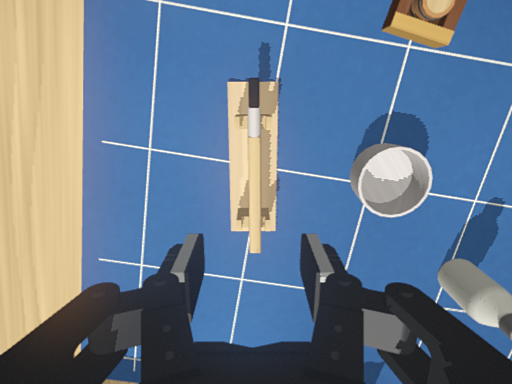

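The brush lies in its rest along column 253, with bristles at (253,90) and handle end at (255,250). Its axis is at 99.8° and its origin at about (452, −277.5) mm. The pot is centred near (393,180). Descend and grip.

carry_out(angular=[[0,0,0.009],[0,0,0.009],[0,0,0.009],[0,0,0.009],[0,0,0.009]], dp=[[2,1,-40],[2,1,-80],[2,1,-120],[2,1,-150],[2,1,-165]], hand=[0.1,0.1,0.1,0.1,0.1])

```text
time_s: 35.43
position: [0.4489, -0.2773, -0.0119]
ee_rot: [-2.022, -2.399, 0.003]
force: [-1.1, 0.8, 0.2]
finger_gap: 0.0471
finger_force: 0.0
```

carry_out(angular=[[0,0,0],[0,0,0],[0,0,0],[0,0,0]], dp=[[0,0,-3],[0,0,-7],[0,0,-7],[0,0,-7]], hand=[0.1,0.1,0.1,0.1])

```text
time_s: 35.77
position: [0.4521, -0.279, -0.0139]
ee_rot: [2.024, 2.401, 0.001]
force: [-0.9, 0.4, 0.8]
finger_gap: 0.047
finger_force: 0.0
```

carry_out(angular=[[0,0,0],[0,0,0],[0,0,0],[0,0,0],[0,0,0]], dp=[[0,0,0],[0,0,0],[0,0,0],[0,0,0],[0,0,0]], hand=[-1,-1,-1,-1,-1], newtons=45)

```text
time_s: 36.18
position: [0.4517, -0.2785, -0.0143]
ee_rot: [2.024, 2.402, 0.001]
force: [0.1, 0.7, 7.3]
finger_gap: 0.0107
finger_force: 46.5
```

carry_out(angular=[[0,0,0],[0,0,0]], dp=[[0,0,0],[0,0,0]], hand=[-1,-1])

```text
time_s: 36.35
position: [0.4517, -0.2785, -0.0143]
ee_rot: [2.024, 2.402, 0.001]
force: [-1.0, 1.4, 6.6]
finger_gap: 0.011
finger_force: 46.5
```

Gripped at a gap of 11 mm. Lift and look.

carry_out(angular=[[0,0,0],[0,0,0],[0,0,0],[0,0,0],[0,0,0]], dp=[[0,0,10],[0,0,35],[0,0,70],[0,0,100],[0,0,120]], hand=[-1,-1,-1,-1,-1])

```text
time_s: 36.77
position: [0.4516, -0.2795, 0.1082]
ee_rot: [2.025, 2.399, 0.001]
force: [1.2, -0.4, -0.5]
finger_gap: 0.011
finger_force: 45.5
```

carry_out(angular=[[0,0,0.12],[0,0,0.24],[0,0,0.36],[0,0,0.48],[0,0,0.6]], dp=[[20,2,0],[40,4,0],[60,6,0],[80,8,0],[100,10,0]], hand=[-1,-1,-1,-1,-1])

```text
time_s: 37.18
position: [0.5521, -0.2683, 0.1057]
ee_rot: [1.216, 2.896, 0.0]
force: [-0.3, -0.6, -0.1]
finger_gap: 0.011
finger_force: 45.5
```

carry_out(angular=[[0,0,0.12],[0,0,0.24],[0,0,0.36],[0,0,0.48],[0,0,0.6]], dp=[[20,0,5],[40,0,10],[60,0,15],[80,0,20],[100,0,25]], hand=[-1,-1,-1,-1,-1])

```text
time_s: 37.6
position: [0.6519, -0.2686, 0.131]
ee_rot: [0.306, 3.127, -0.001]
force: [-0.8, 0.4, 0.7]
finger_gap: 0.0108
finger_force: 45.5
```

carry_out(angular=[[0,0,0.1],[0,0,0.2],[0,0,0.2],[0,0,0.2],[0,0,0.2]], dp=[[0,0,0],[0,0,0],[0,0,0],[0,0,0],[0,0,0]], hand=[-1,-1,-1,-1,-1])

```text
time_s: 38.02
position: [0.6509, -0.2687, 0.1304]
ee_rot: [0.007, 3.141, -0.0]
force: [0.3, -0.6, -0.2]
finger_gap: 0.0108
finger_force: 45.5
```

```bash
python3 - <<'E'
from h import *
s=get_state(); print(s['time_s'],s['position'],s['ee_rot'],s['joint_pos'].round(2),s['finger_gap'],s['force'])
P=campose('wrist'); im=get_image('wrist'); p,M,o=P
T=R.from_rotvec(s['ee_rot']).as_matrix()
print('pred tip',(s['position']+T@[.087,0,-.0503]).round(4),w2px('wrist',s['position']+T@[.087,0,-.0503],P))
for n in ['brush','brush_tip','pot','pot_rim']:
    for d in landmark_of('wrist',n)[:2]:
        X=M@np.array(d['location'])+o; print(n,round(d['conf'],2),(X*1000).round(1),np.round(w2px('wrist',X,P)),'tool',(T.T@(X-s['position'])*1000).round(1))
u,v=map(int,w2px('wrist',s['position']+T@[.087,0,-.0503],P)); cv2.circle(im,(u,v),3,(255,0,0),1)
save(im,'w7.png')
E
```

```text
38.0167 [ 0.65090498 -0.2686513   0.13036088] [ 7.11903708e-03  3.14147613e+00 -3.68720307e-04] [-0.08  0.53  0.6   1.42 -0.3   1.28  2.11] 0.010827030647525144 [ 0.32062871 -0.57589014 -0.21798737]
pred tip [ 0.5639 -0.2682  0.1807] (np.float64(252.93475581756866), np.float64(54.198611218890136))
brush 0.71 [ 649.8 -272.   176. ] [245. 255.] tool [  1.1  -3.4 -45.6]
brush_tip 0.76 [ 567.  -266.7  177. ] [257.  64.] tool [ 83.9   1.6 -46.6]
pot 0.74 [ 594.4 -266.3    1.6] [255. 111.] tool [ 56.5   2.2 128.7]
pot_rim 0.95 [ 588.7 -267.3   35.1] [254. 106.] tool [62.2  1.  95.2]
```

View pics/w7.png

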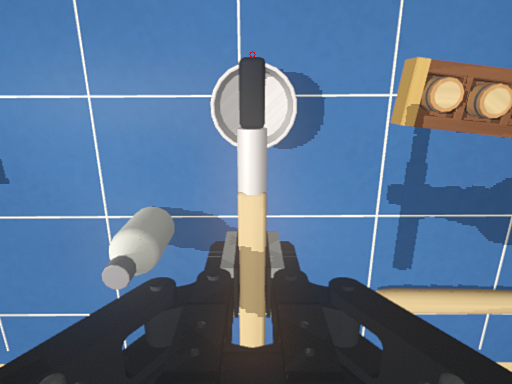

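The brush is held well: bristle end at (252,57) over the pot at (254,105), close to the prediction. Tilt tip-down 0.7 rad while shifting outward.

carry_out(angular=[[0,-0.117,0],[0,-0.234,0],[0,-0.351,0],[0,-0.468,0],[0,-0.585,0]], dp=[[6,0,0],[12,0,0],[18,0,0],[24,0,0],[29,0,0]], hand=[-1,-1,-1,-1,-1])

```text
time_s: 38.68
position: [0.6802, -0.2694, 0.1315]
ee_rot: [0.003, 2.55, -0.004]
force: [2.2, 1.5, -0.4]
finger_gap: 0.011
finger_force: 45.5
```

carry_out(angular=[[0,-0.115,0],[0,-0.115,0],[0,-0.115,0],[0,-0.115,0],[0,-0.115,0]], dp=[[0,0,0],[0,0,-20],[0,0,-40],[0,0,-40],[0,0,-40]], hand=[-1,-1,-1,-1,-1])

```text
time_s: 39.1
position: [0.6782, -0.2692, 0.0904]
ee_rot: [-0.001, 2.473, 0.004]
force: [0.6, 0.3, -1.8]
finger_gap: 0.0112
finger_force: 45.5
```

```bash
cat > tip.py <<'E'
from h import *
s=get_state(); T=R.from_rotvec(s['ee_rot']).as_matrix()
print(round(s['time_s'],2),'tcp',(s['position']*1000).round(1),'j',s['joint_pos'].round(2),'tip',((s['position']+T@[.086,0,-.050])*1000).round(1),'xaxis',T[:,0].round(3))
E
python3 tip.py; python3 - <<'E'
from h import *
for cam in ('wrist','side'):
    P=campose(cam); im=get_image(cam); p,M,o=P
    for n in ['brush_tip','pot_rim']:
        for d in landmark_of(cam,n)[:1]: print(cam,n,round(d['conf'],2),((M@np.array(d['location'])+o)*1000).round(1))
u,v=map(int,w2px('side',[.6,-.268,.06])); print(u,v)
b=cv2.resize(im[v-60:v+60,u-70:u+70],(700,600),interpolation=cv2.INTER_CUBIC); save(b,'s3.png')
E
```

```text
39.1 tcp [ 678.2 -269.2   90.4] j [ 0.68  0.26 -0.23  2.   -0.69  0.37  2.63] tip [ 579.7 -269.3   76.4] xaxis [-0.785  0.001 -0.62 ]
wrist brush_tip 0.77 [ 577.  -266.8   71.1]
wrist pot_rim 0.64 [ 588.2 -261.8   35.1]
side brush_tip 0.53 [ 579.5 -272.3   77. ]
side pot_rim 0.96 [ 586.  -268.2   40.6]
297 146
```

View pics/s3.png

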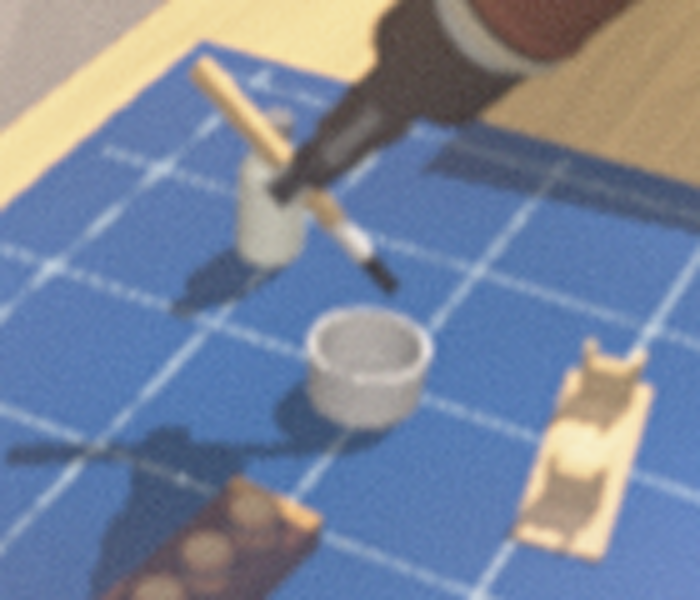

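The side view shows the tilted brush clear of the pot (bristles at (380,275), pot mouth at (368,345)), but joint 7 is at 2.63, near its limit. I'll yaw back by 0.3 rad, keeping the tip over the pot.

carry_out(angular=[[0,0,-0.1],[0,0,-0.2],[0,0,-0.3],[0,0,-0.3],[0,0,-0.3]], dp=[[-1,-8,0],[-2,-16,0],[-3,-25,0],[-3,-25,0],[-3,-25,0]], hand=[-1,-1,-1,-1,-1])

```text
time_s: 39.82
position: [0.678, -0.2907, 0.0923]
ee_rot: [0.364, 2.449, -0.124]
force: [0.0, -0.7, 0.6]
finger_gap: 0.0108
finger_force: 45.5
```

carry_out(angular=[[0,0,0],[0,0,0],[0,0,0],[0,0,0]], dp=[[0,0,0],[0,0,0],[0,0,0],[0,0,0]], hand=[-1,-1,-1,-1])

```text
time_s: 40.15
position: [0.6754, -0.2952, 0.0911]
ee_rot: [0.369, 2.45, -0.125]
force: [0.0, -0.4, -0.7]
finger_gap: 0.0108
finger_force: 45.5
```

```bash
python3 tip.py
```

```text
40.15 tcp [ 675.4 -295.2   91.1] j [ 0.28  0.21  0.11  2.05 -0.34  0.23  1.96] tip [ 581.2 -266.2   77.1] xaxis [-0.75   0.232 -0.619]
```

Tip at (581, −266, 77), 8 mm from the pot's axis, and joint 7 is relaxed. Dip.

carry_out(angular=[[0,0,0],[0,0,0],[0,0,0],[0,0,0],[0,0,0]], dp=[[0,0,-15],[0,0,-30],[0,0,-42],[0,0,-50],[0,0,-54]], hand=[-1,-1,-1,-1,-1])

```text
time_s: 40.57
position: [0.6746, -0.2951, 0.0354]
ee_rot: [0.371, 2.452, -0.125]
force: [-0.4, -0.4, 0.5]
finger_gap: 0.0108
finger_force: 45.5
```

carry_out(angular=[[0,0,0],[0,0,0],[0,0,0],[0,0,0],[0,0,0]], dp=[[0,0,0],[0,0,0],[0,0,0],[0,0,0],[0,0,0]], hand=[-1,-1,-1,-1,-1])

```text
time_s: 40.98
position: [0.6761, -0.2943, 0.0378]
ee_rot: [0.368, 2.449, -0.125]
force: [-0.0, -0.5, -0.6]
finger_gap: 0.011
finger_force: 45.5
```

```bash
python3 tip.py; python3 - <<'E'
from h import *
P=campose('wrist'); im=get_image('wrist'); p,M,o=P
for n in ['brush_tip','pot_rim']:
    for d in landmark_of('wrist',n)[:1]: print(n,round(d['conf'],2),((M@np.array(d['location'])+o)*1000).round(1))
E
```

```text
40.98 tcp [ 676.1 -294.3   37.8] j [ 0.39  0.3  -0.02  2.08 -0.44  0.11  2.07] tip [ 582.  -265.4   23.7] xaxis [-0.75   0.231 -0.62 ]
brush_tip 0.6 [ 578.  -261.8   20. ]
pot_rim 0.87 [ 587.9 -265.2   36.9]
```

Dipped 12 mm below the rim, with no contact force. Rise and move to the brass end.

carry_out(angular=[[0,0,0],[0,0,0],[0,0,0],[0,0,0],[0,0,0]], dp=[[0,0,25],[0,0,50],[0,0,60],[0,25,60],[0,60,60]], hand=[-1,-1,-1,-1,-1])

```text
time_s: 41.55
position: [0.6758, -0.2444, 0.0985]
ee_rot: [0.374, 2.447, -0.127]
force: [-0.6, 0.7, -1.8]
finger_gap: 0.0112
finger_force: 45.5
```

carry_out(angular=[[0,0,0],[0,0,0],[0,0,0],[0,0,0],[0,0,0]], dp=[[-1,30,0],[-2,60,0],[-3,82,0],[-3,82,0],[-3,82,0]], hand=[-1,-1,-1,-1,-1])

```text
time_s: 41.97
position: [0.6732, -0.1554, 0.0965]
ee_rot: [0.361, 2.452, -0.122]
force: [0.8, 0.7, 0.0]
finger_gap: 0.0109
finger_force: 45.5
```

```bash
python3 tip.py
```

```text
41.97 tcp [ 673.2 -155.4   96.5] j [-0.42  0.11  0.54  2.17  0.26  0.22  1.14] tip [ 578.9 -127.    82.6] xaxis [-0.752  0.227 -0.619]
```

carry_out(angular=[[0,0,0],[0,0,0],[0,0,0],[0,0,0],[0,0,0]], dp=[[0,0,-12],[0,0,-24],[0,0,-34],[0,0,-40],[0,0,-42]], hand=[-1,-1,-1,-1,-1])

```text
time_s: 42.38
position: [0.6718, -0.1614, 0.0535]
ee_rot: [0.371, 2.452, -0.127]
force: [0.2, -0.5, -0.6]
finger_gap: 0.0109
finger_force: 45.5
```

carry_out(angular=[[0,0,0],[0,0,0],[0,0,0]], dp=[[0,0,0],[0,0,0],[0,0,0]], hand=[-1,-1,-1])

```text
time_s: 42.63
position: [0.6731, -0.1605, 0.0556]
ee_rot: [0.369, 2.45, -0.125]
force: [0.6, 0.3, -0.5]
finger_gap: 0.0109
finger_force: 45.5
```

```bash
python3 tip.py
```

```text
42.63 tcp [ 673.1 -160.5   55.6] j [-0.37  0.2   0.51  2.2   0.22  0.12  1.16] tip [ 579.  -131.5   41.5] xaxis [-0.75   0.232 -0.62 ]
```

carry_out(angular=[[0,0,0],[0,0,0],[0,0,0],[0,0,0],[0,0,0]], dp=[[2,17,0],[4,34,0],[6,51,0],[8,68,0],[10,85,0]], hand=[-1,-1,-1,-1,-1])

```text
time_s: 43.05
position: [0.6832, -0.0741, 0.0557]
ee_rot: [0.369, 2.45, -0.124]
force: [-0.1, -1.0, 0.4]
finger_gap: 0.0109
finger_force: 45.5
```

```bash
python3 tip.py
```

```text
43.05 tcp [683.2 -74.1  55.7] j [-0.86  0.25  0.84  2.2   0.34  0.15  0.86] tip [589.1 -45.1  41.7] xaxis [-0.75   0.232 -0.62 ]
```

carry_out(angular=[[0,0,0],[0,0,0],[0,0,0],[0,0,0],[0,0,0]], dp=[[2,17,0],[4,34,0],[6,51,0],[8,68,0],[10,85,0]], hand=[-1,-1,-1,-1,-1])

```text
time_s: 43.47
position: [0.6931, 0.0114, 0.0555]
ee_rot: [0.368, 2.45, -0.124]
force: [0.9, 0.7, -1.0]
finger_gap: 0.0107
finger_force: 45.5
```

```bash
python3 tip.py
```

```text
43.47 tcp [693.1  11.4  55.5] j [-1.12  0.33  0.96  2.17  0.34  0.21  0.69] tip [598.9  40.3  41.5] xaxis [-0.75   0.232 -0.619]
```

carry_out(angular=[[0,0,0],[0,0,0],[0,0,0],[0,0,0],[0,0,0]], dp=[[2,17,0],[4,34,0],[6,51,0],[8,68,0],[10,85,0]], hand=[-1,-1,-1,-1,-1])

```text
time_s: 43.88
position: [0.703, 0.0966, 0.0552]
ee_rot: [0.369, 2.451, -0.124]
force: [0.7, -0.6, 0.0]
finger_gap: 0.0111
finger_force: 45.5
```

```bash
python3 tip.py
```

```text
43.88 tcp [703.   96.6  55.2] j [-1.26  0.42  0.96  2.1   0.3   0.28  0.58] tip [608.8 125.5  41.3] xaxis [-0.75   0.232 -0.619]
```

First stroke is complete at tip height 41.5 mm with no contact. Back to the pot for the second coat.

carry_out(angular=[[0,0,0],[0,0,0],[0,0,0],[0,0,0],[0,0,0]], dp=[[0,0,25],[0,0,45],[-2,-35,45],[-5,-70,45],[-7,-105,45]], hand=[-1,-1,-1,-1,-1])

```text
time_s: 44.3
position: [0.6959, -0.0097, 0.1005]
ee_rot: [0.366, 2.451, -0.124]
force: [0.5, -1.0, -0.2]
finger_gap: 0.0108
finger_force: 45.5
```

carry_out(angular=[[0,0,0],[0,0,0],[0,0,0],[0,0,0],[0,0,0]], dp=[[-2,-35,0],[-5,-70,0],[-7,-105,0],[-10,-140,0],[-12,-175,0]], hand=[-1,-1,-1,-1,-1])

```text
time_s: 44.72
position: [0.6853, -0.1635, 0.0998]
ee_rot: [0.37, 2.452, -0.125]
force: [0.3, -0.6, -0.5]
finger_gap: 0.0111
finger_force: 45.5
```

carry_out(angular=[[0,0,0],[0,0,0],[0,0,0],[0,0,0],[0,0,0]], dp=[[-2,-35,0],[-5,-70,0],[-7,-105,0],[-7,-111,0],[-7,-111,0]], hand=[-1,-1,-1,-1,-1])

```text
time_s: 45.13
position: [0.6774, -0.2788, 0.1]
ee_rot: [0.376, 2.451, -0.128]
force: [0.1, -0.0, -0.2]
finger_gap: 0.0115
finger_force: 45.5
```

carry_out(angular=[[0,0,0],[0,0,0],[0,0,0],[0,0,0]], dp=[[0,0,0],[0,0,0],[0,0,0],[0,0,0]], hand=[-1,-1,-1,-1])

```text
time_s: 45.47
position: [0.6789, -0.2708, 0.099]
ee_rot: [0.366, 2.454, -0.123]
force: [0.2, 0.6, 0.0]
finger_gap: 0.0111
finger_force: 45.5
```

```bash
python3 tip.py
```

```text
45.47 tcp [ 678.9 -270.8   99. ] j [ 0.01  0.19  0.36  2.07 -0.39  0.25  1.95] tip [ 584.6 -242.1   85.3] xaxis [-0.753  0.23  -0.617]
```

carry_out(angular=[[0,0,0],[0,0,0],[0,0,0],[0,0,0],[0,0,0]], dp=[[-1,-12,0],[-3,-24,0],[-3,-24,0],[-3,-24,0],[-3,-24,0]], hand=[-1,-1,-1,-1,-1])

```text
time_s: 45.88
position: [0.6757, -0.2953, 0.0989]
ee_rot: [0.367, 2.454, -0.124]
force: [0.7, 0.2, 0.3]
finger_gap: 0.0109
finger_force: 45.5
```

carry_out(angular=[[0,0,0],[0,0,0],[0,0,0],[0,0,0]], dp=[[0,0,-10],[0,0,-20],[0,0,-20],[0,0,-20]], hand=[-1,-1,-1,-1])

```text
time_s: 46.22
position: [0.6752, -0.2956, 0.0785]
ee_rot: [0.368, 2.455, -0.124]
force: [-0.1, 0.3, -0.4]
finger_gap: 0.0107
finger_force: 45.5
```

```bash
python3 tip.py; python3 - <<'E'
from h import *
P=campose('wrist'); im=get_image('wrist'); p,M,o=P
for n in ['brush_tip','pot_rim']:
    for d in landmark_of('wrist',n)[:1]: print(n,round(d['conf'],2),((M@np.array(d['location'])+o)*1000).round(1))
E
```

```text
46.22 tcp [ 675.2 -295.6   78.5] j [ 0.16  0.23  0.25  2.06 -0.53  0.22  2.13] tip [ 581.  -266.8   64.9] xaxis [-0.753  0.231 -0.616]
brush_tip 0.58 [ 577.  -264.8   58.2]
pot_rim 0.57 [ 589.8 -267.7   38.1]
```

Aligned. I'll dip, rise, and return to the brass end.

carry_out(angular=[[0,0,0],[0,0,0],[0,0,0],[0,0,0],[0,0,0]], dp=[[0,0,-12],[0,0,-24],[0,0,-34],[0,0,-40],[0,0,-42]], hand=[-1,-1,-1,-1,-1])

```text
time_s: 46.78
position: [0.675, -0.2967, 0.0364]
ee_rot: [0.369, 2.454, -0.125]
force: [-0.4, 0.1, 0.0]
finger_gap: 0.0109
finger_force: 45.5
```

carry_out(angular=[[0,0,0],[0,0,0],[0,0,0],[0,0,0],[0,0,0]], dp=[[0,0,0],[0,0,0],[0,0,0],[0,0,0],[0,0,0]], hand=[-1,-1,-1,-1,-1])

```text
time_s: 47.2
position: [0.6756, -0.2969, 0.0378]
ee_rot: [0.368, 2.452, -0.125]
force: [0.0, -0.2, -0.1]
finger_gap: 0.0105
finger_force: 45.5
```

```bash
python3 tip.py
```

```text
47.2 tcp [ 675.6 -296.9   37.8] j [ 0.3   0.3   0.09  2.08 -0.66  0.13  2.28] tip [ 581.5 -268.    23.9] xaxis [-0.751  0.231 -0.618]
```

carry_out(angular=[[0,0,0],[0,0,0],[0,0,0],[0,0,0],[0,0,0]], dp=[[0,0,25],[0,0,50],[0,0,60],[0,20,60],[0,40,60]], hand=[-1,-1,-1,-1,-1])

```text
time_s: 47.62
position: [0.6758, -0.2582, 0.0992]
ee_rot: [0.372, 2.45, -0.126]
force: [-0.1, -0.1, -1.3]
finger_gap: 0.011
finger_force: 45.5
```

carry_out(angular=[[0,0,0],[0,0,0],[0,0,0],[0,0,0],[0,0,0]], dp=[[0,20,0],[-1,40,0],[-1,60,0],[-2,80,0],[-2,95,0]], hand=[-1,-1,-1,-1,-1])

```text
time_s: 48.03
position: [0.6733, -0.1599, 0.0973]
ee_rot: [0.368, 2.453, -0.124]
force: [0.6, 0.2, 0.1]
finger_gap: 0.0111
finger_force: 45.5
```

carry_out(angular=[[0,0,0],[0,0,0],[0,0,0],[0,0,0]], dp=[[0,0,0],[0,0,0],[0,0,0],[0,0,0]], hand=[-1,-1,-1,-1])

```text
time_s: 48.37
position: [0.6731, -0.1635, 0.0973]
ee_rot: [0.371, 2.452, -0.126]
force: [-0.2, 0.2, -0.5]
finger_gap: 0.0112
finger_force: 45.5
```

```bash
python3 tip.py
```

```text
48.37 tcp [ 673.1 -163.5   97.3] j [-0.6   0.13  0.76  2.17  0.09  0.22  1.31] tip [ 579.  -134.4   83.6] xaxis [-0.751  0.233 -0.617]
```

carry_out(angular=[[0,0,0],[0,0,0],[0,0,0],[0,0,0],[0,0,0]], dp=[[0,0,-12],[0,0,-24],[0,0,-34],[0,0,-40],[0,0,-42]], hand=[-1,-1,-1,-1,-1])

```text
time_s: 48.78
position: [0.6723, -0.1637, 0.0539]
ee_rot: [0.372, 2.454, -0.127]
force: [-0.1, 0.2, 0.5]
finger_gap: 0.0109
finger_force: 45.5
```

carry_out(angular=[[0,0,0],[0,0,0],[0,0,0]], dp=[[0,0,0],[0,0,0],[0,0,0]], hand=[-1,-1,-1])

```text
time_s: 49.03
position: [0.6737, -0.1623, 0.0559]
ee_rot: [0.369, 2.452, -0.125]
force: [-0.5, 0.8, -0.8]
finger_gap: 0.0111
finger_force: 45.5
```

```bash
python3 tip.py
```

```text
49.03 tcp [ 673.7 -162.3   55.9] j [-0.47  0.21  0.62  2.2  -0.04  0.12  1.41] tip [ 579.6 -133.4   42.1] xaxis [-0.751  0.232 -0.618]
```

carry_out(angular=[[0,0,0],[0,0,0],[0,0,0],[0,0,0],[0,0,0]], dp=[[2,17,0],[4,34,0],[6,51,0],[8,68,0],[10,86,0]], hand=[-1,-1,-1,-1,-1])

```text
time_s: 49.45
position: [0.6838, -0.0749, 0.0561]
ee_rot: [0.369, 2.452, -0.124]
force: [0.1, -0.6, -0.8]
finger_gap: 0.0109
finger_force: 45.5
```

```bash
python3 tip.py
```

```text
49.45 tcp [683.8 -74.9  56.1] j [-0.94  0.28  0.95  2.2   0.03  0.14  1.15] tip [589.7 -46.   42.2] xaxis [-0.751  0.232 -0.618]
```

carry_out(angular=[[0,0,0],[0,0,0],[0,0,0],[0,0,0],[0,0,0]], dp=[[2,17,0],[4,34,0],[6,51,0],[8,68,0],[10,86,0]], hand=[-1,-1,-1,-1,-1])

```text
time_s: 49.87
position: [0.6937, 0.0115, 0.0559]
ee_rot: [0.368, 2.452, -0.123]
force: [0.1, 1.0, -0.7]
finger_gap: 0.0108
finger_force: 45.5
```

```bash
python3 tip.py
```

```text
49.87 tcp [693.7  11.5  55.9] j [-1.2   0.38  1.07  2.17  0.    0.2   1.  ] tip [599.5  40.4  42.1] xaxis [-0.751  0.232 -0.618]
```

carry_out(angular=[[0,0,0],[0,0,0],[0,0,0],[0,0,0],[0,0,0]], dp=[[2,17,0],[4,34,0],[6,51,0],[8,68,0],[10,86,0]], hand=[-1,-1,-1,-1,-1])

```text
time_s: 50.28
position: [0.7036, 0.0976, 0.0557]
ee_rot: [0.368, 2.453, -0.124]
force: [0.9, 0.0, 0.6]
finger_gap: 0.011
finger_force: 45.5
```

```bash
python3 tip.py
```

```text
50.28 tcp [703.6  97.6  55.7] j [-1.35  0.49  1.09  2.09 -0.05  0.27  0.89] tip [609.4 126.5  42. ] xaxis [-0.752  0.232 -0.618]
```

Both coats are done, the second at tip height 42 mm. Raise and level the brush.

carry_out(angular=[[0,0,0],[0,0,0],[0.033,0.106,0],[0.066,0.212,0],[0.098,0.318,0]], dp=[[0,0,35],[0,0,70],[-10,-20,80],[-20,-40,80],[-30,-60,80]], hand=[-1,-1,-1,-1,-1])

```text
time_s: 50.7
position: [0.6772, 0.0462, 0.1373]
ee_rot: [0.405, 2.74, -0.073]
force: [0.2, -0.8, -1.7]
finger_gap: 0.0108
finger_force: 45.5
```

carry_out(angular=[[0.033,0.106,0],[0.066,0.212,0],[0.098,0.318,0],[0.098,0.318,0],[0.098,0.318,0]], dp=[[-20,-20,0],[-40,-40,0],[-60,-60,0],[-80,-90,0],[-90,-110,0]], hand=[-1,-1,-1,-1,-1])

```text
time_s: 51.12
position: [0.5858, -0.0735, 0.1343]
ee_rot: [0.471, 3.064, -0.02]
force: [0.2, -1.3, 1.2]
finger_gap: 0.0111
finger_force: 45.5
```

carry_out(angular=[[0,0,0],[0,0,0],[0,0,0]], dp=[[0,0,0],[0,0,0],[0,0,0]], hand=[-1,-1,-1])

```text
time_s: 51.37
position: [0.5874, -0.0674, 0.1346]
ee_rot: [0.462, 3.064, -0.013]
force: [0.2, 0.7, 0.1]
finger_gap: 0.0109
finger_force: 45.5
```

```bash
cat > goal.py <<'E'
from h import *
s=get_state(); a=R.from_rotvec(s['ee_rot']); g=R.from_rotvec([2.024,2.402,.001])
print(s['joint_pos'].round(2),'to go mm',(np.array([451.7,-278.5,-14.3])-s['position']*1000).round(1),'rot',(g*a.inv()).as_rotvec().round(3))
E
python3 tip.py; python3 goal.py
```

```text
51.37 tcp [587.4 -67.4 134.6] j [-0.77  0.32  0.97  1.77 -0.28  1.16  1.55] tip [503.2 -41.3 180.8] xaxis [-0.955  0.295 -0.044]
[-0.77  0.32  0.97  1.77 -0.28  1.16  1.55] to go mm [-135.7 -211.1 -148.9] rot [ 0.037  0.028 -1.101]
```

carry_out(angular=[[0,0,-0.11],[0,0,-0.22],[0,0,-0.33],[0,0,-0.44],[0,0,-0.55]], dp=[[-13,-21,0],[-27,-42,0],[-40,-63,0],[-54,-84,0],[-68,-105,0]], hand=[-1,-1,-1,-1,-1])

```text
time_s: 51.78
position: [0.5192, -0.1726, 0.1345]
ee_rot: [1.283, 2.825, -0.031]
force: [0.2, -0.2, -0.3]
finger_gap: 0.0109
finger_force: 45.5
```

carry_out(angular=[[0,0,-0.11],[0,0,-0.22],[0,0,-0.33],[0,0,-0.44],[0,0,-0.55]], dp=[[-13,-21,0],[-27,-42,0],[-40,-63,0],[-54,-84,0],[-68,-105,0]], hand=[-1,-1,-1,-1,-1])

```text
time_s: 52.2
position: [0.4517, -0.2779, 0.1346]
ee_rot: [2.006, 2.376, -0.046]
force: [-0.3, -0.2, -0.5]
finger_gap: 0.0111
finger_force: 45.5
```

carry_out(angular=[[0.045,0.01,0],[0.045,0.01,0],[0.045,0.01,0],[0.045,0.01,0],[0.045,0.01,0]], dp=[[0,0,-25],[0,0,-50],[0,0,-50],[0,0,-50],[0,0,-50]], hand=[-1,-1,-1,-1,-1])

```text
time_s: 52.62
position: [0.4519, -0.2782, 0.0854]
ee_rot: [-2.019, -2.401, 0.004]
force: [-0.1, -0.6, -0.1]
finger_gap: 0.011
finger_force: 45.5
```

```bash
python3 goal.py; python3 - <<'E'
from h import *
s=get_state(); T=R.from_rotvec(s['ee_rot']).as_matrix()
P=campose('wrist'); im=get_image('wrist'); p,M,o=P; save(im,'w8.png')
for n in ['brush','brush_tip','rest','rest_seat']:
    for d in landmark_of('wrist',n)[:1]:
        X=M@np.array(d['location'])+o; print(n,round(d['conf'],2),(X*1000).round(1),'tool',(T.T@(X-s['position'])*1000).round(1))
E
```

```text
[-0.52  0.36  1.19  1.93 -0.37  1.11  0.99] to go mm [ -0.2  -0.3 -99.7] rot [-0.001 -0.006 -0.002]
brush 0.65 [ 452.5 -279.1  132.8] tool [ -0.9   0.2 -47.4]
brush_tip 0.59 [ 436.5 -190.4  133.1] tool [ 89.2  -0.3 -47.5]
rest 0.41 [ 451.  -274.8   35.3] tool [ 3.4 -0.  50.1]
rest_seat 0.57 [ 450.2 -273.6   31.6] tool [ 4.8 -0.6 53.8]
```

View pics/w8.png

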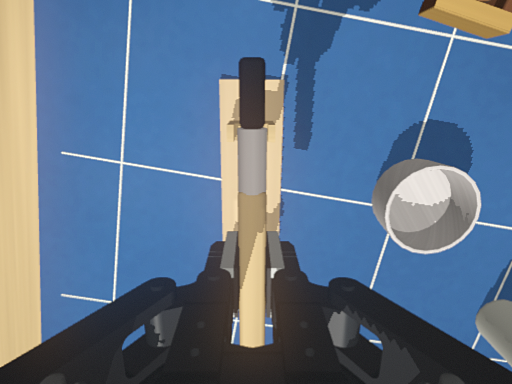

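The brush is square over its rest (bristles at (252,90), rest base at (222–282, 75)). Lower it to the pick-up pose, release and withdraw.

carry_out(angular=[[0,-0.006,0],[0,-0.006,0],[0,-0.006,0],[0,-0.006,0],[0,-0.006,0]], dp=[[0,0,-30],[0,0,-55],[0,0,-72],[0,0,-82],[0,0,-85]], hand=[-1,-1,-1,-1,-1])

```text
time_s: 53.28
position: [0.4502, -0.2783, -0.0016]
ee_rot: [-2.023, -2.401, -0.001]
force: [0.3, -0.4, 0.6]
finger_gap: 0.0114
finger_force: 45.5
```

carry_out(angular=[[0,0,0],[0,0,0],[0,0,0],[0,0,0],[0,0,0]], dp=[[0,0,-4],[0,0,-8],[0,0,-12],[0,0,-14],[0,0,-14]], hand=[-1,-1,-1,-1,-1])

```text
time_s: 53.7
position: [0.4512, -0.2788, -0.0142]
ee_rot: [-2.024, -2.402, -0.004]
force: [-0.8, 1.3, 1.3]
finger_gap: 0.0109
finger_force: 45.7
```

carry_out(angular=[[0,0,0],[0,0,0],[0,0,0],[0,0,0],[0,0,0]], dp=[[0,0,0],[0,0,0],[0,0,0],[0,0,0],[0,0,0]], hand=[-1,0.1,0.1,0.1,0.1])

```text
time_s: 54.12
position: [0.4508, -0.2787, -0.0146]
ee_rot: [-2.024, -2.402, -0.002]
force: [0.8, -0.9, -0.3]
finger_gap: 0.0467
finger_force: 0.0
```

carry_out(angular=[[0,0,0],[0,0,0],[0,0,0],[0,0,0],[0,0,0]], dp=[[0,0,15],[0,0,45],[0,0,80],[0,0,120],[0,0,160]], hand=[0.1,0.1,0.1,0.1,0.1])

```text
time_s: 54.53
position: [0.4499, -0.2789, 0.1466]
ee_rot: [-2.025, -2.4, -0.001]
force: [1.4, 1.6, -0.9]
finger_gap: 0.0471
finger_force: 0.0
```

carry_out(angular=[[0,0,0],[0,0,0],[0,0,0],[0,0,0],[0,0,0]], dp=[[0,0,30],[0,0,40],[0,0,40],[0,0,40],[0,0,40]], hand=[0.1,0.1,0.1,0.1,0.1])

```text
time_s: 54.95
position: [0.4503, -0.278, 0.1841]
ee_rot: [-2.022, -2.401, -0.002]
force: [-0.4, 0.3, -0.5]
finger_gap: 0.0469
finger_force: 0.0
```

```bash
python3 - <<'E'
from h import *
s=get_state(); print(s['time_s'],s['position'],s['finger_gap'])
P=campose('wrist'); im=get_image('wrist'); p,M,o=P; save(im,'w9.png')
for n in ['brush','brush_tip','rest_seat','pot_rim']:
    for d in landmark_of('wrist',n)[:1]:
        X=M@np.array(d['location'])+o; print(n,round(d['conf'],2),(X*1000).round(1))
for n,z in [('brush',.042)]:
    for d in masks_of('wrist',n)[:1]:
        c=max(cv2.findContours(d['mask'].astype(np.uint8),0,2)[0],key=cv2.contourArea)
        pts=np.array([px2w('wrist',a,b,z,P)[:2]*1000 for a,b in c[:,0]],np.float32); print(n,cv2.minAreaRect(pts))
P=campose('top'); t=get_image('top'); save(cv2.resize(t[100:330,70:430],(800,511),interpolation=cv2.INTER_CUBIC),'top9.png'); p,M,o=P
for d in landmark_of('top','tub1'): print('tub',round(d['conf'],2),((M@np.array(d['location'])+o)*1000).round(1))
E
```

```text
54.95 [ 0.45028018 -0.27804035  0.18405369] 0.04689065354642864
brush 0.92 [ 453.6 -280.1   31.3]
brush_tip 0.76 [ 435.3 -189.7   28.9]
rest_seat 0.56 [ 450.  -276.4   32.6]
pot_rim 0.62 [ 590.4 -265.4   36.9]
brush ((450.35205078125, -277.6189270019531), (13.896917343139648, 168.82095336914062), 8.927103996276855)
tub 0.64 [601.   58.   18.6]
tub 0.59 [595.2  19.3   9.8]
tub 0.52 [ 575.8 -115.7   10.1]
tub 0.51 [394.6 154.8   0.9]
tub 0.5 [451.4  48.9   1.4]
tub 0.45 [579.4 -67.4  10.8]
tub 0.39 [606.1  94.3   5.6]
```

The brush is home. I'll check the tubs numerically from above the rack; I have overrun the picture-viewing limit (16 of 14), so I won't view any more.

carry_out(angular=[[0,0,-0.056],[0,0,-0.112],[0,0,-0.168],[0,0,-0.224],[0,0,-0.28]], dp=[[16,33,4],[32,66,8],[48,99,12],[64,132,16],[80,165,20]], hand=[0.1,0.1,0.1,0.1,0.1])

```text
time_s: 55.77
position: [0.5314, -0.1119, 0.2056]
ee_rot: [-2.342, -2.093, -0.004]
force: [1.7, -1.3, 0.6]
finger_gap: 0.0469
finger_force: 0.0
```

carry_out(angular=[[0,0,0],[0,0,0],[0,0,0],[0,0,0],[0,0,0]], dp=[[16,33,0],[32,66,0],[50,105,0],[50,105,0],[50,105,0]], hand=[0.1,0.1,0.1,0.1,0.1])

```text
time_s: 56.18
position: [0.5816, -0.0056, 0.2046]
ee_rot: [2.334, 2.103, -0.0]
force: [-0.2, -0.4, 0.0]
finger_gap: 0.0471
finger_force: 0.0
```

carry_out(angular=[[0,0,0],[0,0,0],[0,0,0]], dp=[[0,0,0],[0,0,0],[0,0,0]], hand=[0.1,0.1,0.1])

```text
time_s: 56.43
position: [0.5804, -0.0102, 0.2055]
ee_rot: [-2.342, -2.093, -0.003]
force: [0.1, -0.6, 0.3]
finger_gap: 0.047
finger_force: 0.0
```

```bash
python3 - <<'E'
from h import *
P=campose('wrist'); im=get_image('wrist'); p,M,o=P
L=[M@np.array(d['location'])+o for d in landmark_of('wrist','tub1')]
for k in range(6):
    e=(k-2.5)*.042; h=np.array([.5935+.1167*e,-.0032+.9932*e,.01])
    b=min(L,key=lambda x:np.hypot(*(x-h)[:2])); dd=disc(im,P,h,ztop=.034)
    print(k,(h*1000).round(),'lm',(b*1000).round(1),'disc-off',((dd[0]-h)*1000)[:2].round(1),round(dd[1],2))
P=campose('top'); p,M,o=P; get_image('top')
for n in ['bottle','tape','hammer','pot']:
    for d in landmark_of('top',n)[:1]: print(n,((M@np.array(d['location'])+o)*1000).round(1))
E
```

```text
0 [ 581. -107.   10.] lm [ 580.6 -109.    15.7] disc-off [-1.9 -7.1] 1.81
1 [586. -66.  10.] lm [585.6 -63.5  10.1] disc-off [-0.3 -0.1] 0.95
2 [591. -24.  10.] lm [590.3 -22.7  11. ] disc-off [-0.4 -0.3] 0.92
3 [596.  18.  10.] lm [594.8  15.2   9.9] disc-off [-0.6 -0.3] 0.89
4 [601.  59.  10.] lm [598.3  55.5  11.9] disc-off [-0.4 -0.9] 0.86
5 [606. 101.  10.] lm [607.3  94.9   9.2] disc-off [ 3.1 -2.9] 0.82
bottle [ 7.092e+02 -3.751e+02 -2.000e-01]
tape [731.9 216.    5. ]
pot [ 587.9 -273.1   -0.8]
```

```bash
python3 -c "
from workcell import *
print(hand_in())"
```

```text
the job is handed in; nothing more can be done
None
```

I handed the job in at about 57 s: all six tubs are in their pockets, two coats were drawn along the row, and the brush is back in its rest. The hand-in returned no verdict, the last check did not detect the hammer (the arm was never near it), and I viewed 16 pictures instead of the 14 allowed.

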